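# Lock up the keys in the hall key station

### The job

Open the key station: lift the cam latch handle out of its low notch and turn it all the way back, then swing the guard arm well clear of the black tray. Put every key lying on the bench into the tray's narrow compartment, and every alarm fob and the padlock, if there, into its wide one; only then swing the arm fully home and turn the latch handle until it rides up over its cam and drops into the low notch again. Leave the tape dispenser, mug and glasses case where they are.

Things in the scene. Friction and masses are not known exactly. Their poses are not given: they have to be found in the camera images.
- station: Key station fixed to the bench: dark steel base plate 6 mm thick (x -155..160, y -112..150 mm) with black ceramic tray, guard arm and cam latch. Origin on the bench under the tray's centre; x away from the robot (small yaw), y left, z up. Tray 132 (x) x 208 (y) mm outside, floor 12 mm, rim 34 mm above the bench, walls 6 mm; a 6 mm divider of rim height runs along x at y = +10 mm.
- narrow_floor (a point): Centre of the floor of the tray's narrow (left, +y) compartment: inside 120 mm along x by 85 mm along y, walls rising 22 mm from this floor. Axes as the station's.
- wide_floor (a point): Centre of the floor of the tray's wide (right, -y) compartment: inside 120 mm along x by 105 mm along y, walls rising 22 mm. Axes as the station's.
- guard (a joint): Angle of the guard arm about its vertical hinge, rad. 0: fully home over the middle of the tray, pointing to the station's -x, against a stop; grows counterclockwise from above, the free end going to the station's -y (robot's right); stop at 1.5. Stays where it is left (about 0.6 N at the knob moves it).
- guard_hinge (a point): Point on the guard arm's vertical hinge axis at the underside of the arm, at station x +130, y 0, 52 mm above the bench.
- guard_knob (a point): Centre of the top of the guard arm's knob: upright black cylinder 18 mm in diameter, 220 mm from the hinge axis, from 56 to 92 mm above the bench. The arm is a flat aluminium plate 4 mm thick, 52 to 56 mm above the bench, 70 mm wide out to 200 mm from the hinge, then 30 mm wide to 250 mm, with a keeper loop on its left reaching 49 mm from its middle line.
- latch (a joint): Turn of the latch handle, rad, counterclockwise from above: 0 unlatched stop, 1.62 latched stop. At turn t the lever points 30 degrees + t counterclockwise from station x. Level to 0.35; a cam lifts it from 0.35 to 1.1 (let go there it slides back); past 1.25 it drops into the notch, held by a wall between 1.35 and 1.62 (it starts so) until lifted. Under 2 N at the knob turns it.
- latch_lift (a joint): Height of the latch handle, m, from its level before the cam: -0.004 in the low notch, about 0 unlatched, +0.007 on top of the cam; stop at +0.014. A spring of about 5 N pulls it down. To unlatch, lift past +0.007, then turn back. To latch, just turn, leaving it free to rise and fall: push or loosely cage the knob rather than clamp it.
- latch_axis (a point): Point on the latch handle's vertical turning axis, at station x -110, y +105 mm, 62 mm above the bench.
- latch_knob (a point): Centre of the top of the latch lever's knob: upright black cylinder 16 mm in diameter, 34 mm tall, 75 mm from the turning axis; top 105 mm above the bench plus latch_lift. Steel lever below it 14 mm wide; a 72 mm nose with a downward tooth points 150 degrees counterclockwise from the lever; when latched the tooth holds the guard arm's free end, so the arm must be fully home first.
- key1: Silver door key lying flat, 60 mm long. Origin on the underside, midway along it; x from bow to blade tip, z up. Bow: flat square 24 x 24 mm, 7 mm thick, centred at x = -18 mm, best gripped there across y; blade 9 mm wide, 4 mm thick, x = -8 to +30 mm. 30 g. None while held; None from the start if not there today.
- key2: Silver door key lying flat, 60 mm long. Origin on the underside, midway along it; x from bow to blade tip, z up. Bow: flat square 24 x 24 mm, 7 mm thick, centred at x = -18 mm, best gripped there across y; blade 9 mm wide, 4 mm thick, x = -8 to +30 mm. 30 g. None while held; None from the start if not there today.
- key3: Silver door key lying flat, 60 mm long. Origin on the underside, midway along it; x from bow to blade tip, z up. Bow: flat square 24 x 24 mm, 7 mm thick, centred at x = -18 mm, best gripped there across y; blade 9 mm wide, 4 mm thick, x = -8 to +30 mm. 30 g. None while held; None from the start if not there today.
- fob1: A chrome alarm fob, a rounded block 44 (x) x 28 (y) x 11 (z) mm with one black press button on top. Origin at the centre of its underside. Grip across y. 40 g. None while held; None from the start if not there today.
- fob2: A chrome alarm fob, a rounded block 44 (x) x 28 (y) x 11 (z) mm with one black press button on top. Origin at the centre of its underside. Grip across y. 40 g. None while held; None from the start if not there today.
- padlock: A small brushed steel padlock lying flat, shackle open, 55 mm long overall. Origin on the underside, midway along its length; body 30 (x) x 34 (y) x 16 (z) mm centred at x = -12.5 mm, the place to grip, across y; the shackle of 6 mm rod reaches to x = +27.5 mm. 160 g. None while held; None from the start if not there today.
- dispenser: Bystander: blue plastic tape dispenser, about 80 x 45 mm, 66 mm tall. Origin at the centre of its underside.
- mug: Bystander: white mug, 80 mm across, 95 mm tall, handle to its +y. Origin at the centre of its underside.
- glasses_case: Bystander: grey glasses case 160 (x) x 62 (y) x 38 (z) mm. Origin at the centre of its underside.
Things that resemble listed ones, but are neither listed nor needed, are in the scene too. Leave any blue, purple or turquoise look-alike of the key1 alone.

How it is judged:
On the way, in this order (a step that is already met when the one before it is completed fails the run):
1. the latch handle is lifted out of its notch and turned back off the cam (below 0.5 rad) (value of joint latch below 0.5 rad), for 0.2 s.
2. the guard arm is swung clear of the tray (beyond 1.2 rad) (value of joint guard above 1.2 rad and value of joint latch below 1.2 rad), for 0.2 s.
3. with the arm still clear, every key present lies in the narrow compartment, every fob and the padlock in the wide one (x of key1 in the frame of narrow_floor between -0.06 and 0.06 m and y of key1 in the frame of narrow_floor between -0.0425 and 0.0425 m and z of key1 in the frame of narrow_floor between -0.01 and 0.028 m and x of key2 in the frame of narrow_floor between -0.06 and 0.06 m and y of key2 in the frame of narrow_floor between -0.0425 and 0.0425 m and z of key2 in the frame of narrow_floor between -0.01 and 0.028 m and x of key3 in the frame of narrow_floor between -0.06 and 0.06 m and y of key3 in the frame of narrow_floor between -0.0425 and 0.0425 m and z of key3 in the frame of narrow_floor between -0.01 and 0.028 m and x of fob1 in the frame of wide_floor between -0.06 and 0.06 m and y of fob1 in the frame of wide_floor between -0.0525 and 0.0525 m and z of fob1 in the frame of wide_floor between -0.01 and 0.028 m and x of fob2 in the frame of wide_floor between -0.06 and 0.06 m and y of fob2 in the frame of wide_floor between -0.0525 and 0.0525 m and z of fob2 in the frame of wide_floor between -0.01 and 0.028 m and x of padlock in the frame of wide_floor between -0.06 and 0.06 m and y of padlock in the frame of wide_floor between -0.0525 and 0.0525 m and z of padlock in the frame of wide_floor between -0.01 and 0.028 m and value of joint guard above 1 rad), for 0.3 s.
4. the arm is home over the loaded tray (x of key1 in the frame of narrow_floor between -0.06 and 0.06 m and y of key1 in the frame of narrow_floor between -0.0425 and 0.0425 m and z of key1 in the frame of narrow_floor between -0.01 and 0.028 m and x of key2 in the frame of narrow_floor between -0.06 and 0.06 m and y of key2 in the frame of narrow_floor between -0.0425 and 0.0425 m and z of key2 in the frame of narrow_floor between -0.01 and 0.028 m and x of key3 in the frame of narrow_floor between -0.06 and 0.06 m and y of key3 in the frame of narrow_floor between -0.0425 and 0.0425 m and z of key3 in the frame of narrow_floor between -0.01 and 0.028 m and x of fob1 in the frame of wide_floor between -0.06 and 0.06 m and y of fob1 in the frame of wide_floor between -0.0525 and 0.0525 m and z of fob1 in the frame of wide_floor between -0.01 and 0.028 m and x of fob2 in the frame of wide_floor between -0.06 and 0.06 m and y of fob2 in the frame of wide_floor between -0.0525 and 0.0525 m and z of fob2 in the frame of wide_floor between -0.01 and 0.028 m and x of padlock in the frame of wide_floor between -0.06 and 0.06 m and y of padlock in the frame of wide_floor between -0.0525 and 0.0525 m and z of padlock in the frame of wide_floor between -0.01 and 0.028 m and value of joint guard below 0.05 rad), for 0.2 s.
5. the latch handle has been turned over the cam and has dropped into the notch, with the arm home (value of joint guard below 0.05 rad and value of joint latch above 1.3 rad and value of joint latch_lift below -0.0025 m), for 0.3 s.
At the end, for the whole second after the job is handed in: Present keys have their origins inside the narrow compartment, fobs and padlock inside the wide one, at most 28 mm above its floor, at rest; guard arm within 0.05 rad of home; latch handle turned past 1.30 rad and down in the notch, at least 2.5 mm below its level before the cam (all of step 5 and x of key1 in the frame of narrow_floor between -0.06 and 0.06 m and y of key1 in the frame of narrow_floor between -0.0425 and 0.0425 m and z of key1 in the frame of narrow_floor between -0.01 and 0.028 m and x of key2 in the frame of narrow_floor between -0.06 and 0.06 m and y of key2 in the frame of narrow_floor between -0.0425 and 0.0425 m and z of key2 in the frame of narrow_floor between -0.01 and 0.028 m and x of key3 in the frame of narrow_floor between -0.06 and 0.06 m and y of key3 in the frame of narrow_floor between -0.0425 and 0.0425 m and z of key3 in the frame of narrow_floor between -0.01 and 0.028 m and x of fob1 in the frame of wide_floor between -0.06 and 0.06 m and y of fob1 in the frame of wide_floor between -0.0525 and 0.0525 m and z of fob1 in the frame of wide_floor between -0.01 and 0.028 m and x of fob2 in the frame of wide_floor between -0.06 and 0.06 m and y of fob2 in the frame of wide_floor between -0.0525 and 0.0525 m and z of fob2 in the frame of wide_floor between -0.01 and 0.028 m and x of padlock in the frame of wide_floor between -0.06 and 0.06 m and y of padlock in the frame of wide_floor between -0.0525 and 0.0525 m and z of padlock in the frame of wide_floor between -0.01 and 0.028 m and linear speed of each of key1, key2, key3, fob1, fob2, padlock below 0.02 m/s); the robot touches nothing.
It fails at once if the tape dispenser is pushed more than 30 mm from its place (distance of dispenser from where it was at the start of the episode above 0.03 m).
It fails at once if the mug is pushed more than 30 mm from its place (distance of mug from where it was at the start of the episode above 0.03 m).
It fails at once if the glasses case is pushed more than 30 mm from its place (distance of glasses_case from where it was at the start of the episode above 0.03 m).
Of key1, key2, key3, fob1, fob2, padlock only 4 to 6 are there at a start; the rules pass over those that are not, and their reading is None.
At some moment in a run one of key1, key2, key3, fob1, fob2, padlock may be knocked a few centimetres aside while the robot is not near it.
Once in a run the grip may slacken for a moment while it holds something.
It also fails if it takes over 210 s, if anything falls off the work surface, if the arm or the gripper's body presses on something with over 40 N, if the wrist force passes 120 N, or if a joint passes its speed limit or range.

### The arm

A 6-joint arm with a two-finger parallel gripper is mounted at the origin on the work surface. World frame = base frame: x ahead of the robot, y to its left, z up, the work surface at z = 0. Lengths are in m, angles in rad, forces in N, time in s.
With the tool pointing down it reaches from about 0.15 to 0.775 m from the base axis. Payload 6.1 kg.
Tool frame: the origin (TCP) lies at the very end of the fingers, on their centre line; the grasp point (between the pads) lies 19 mm behind it; z points along the fingers, x is the direction in which the jaws open and shut, and the axes are right-handed (so a half turn about z gives the same grasp; the last joint's range is limited). The gripper opens to 85 mm and grips with 20 to 120 N. Pads are 22 mm wide; open, the fingers measure 114 mm over their backs; the gripper's body (76 mm by 85 mm) begins 54 mm behind the grasp point. The pads swing forward as they close: fully open they stand 13 mm farther back than shut.
Start: joints at [-1.159, 0.126, -0.04, 1.405, 0, 1.571], TCP at [0.21, -0.481, 0.203] pointing down, gripper open.
Joint ranges: [-2.72, 2.72], [-0.95, 1.95], [-1.27, 1.35], [-1.78, 2.02], [-1.46, 1.47], [-3.14, 3.14]. Speed limits (rad/s): [2.39, 2.39, 3.01, 3.14, 3.14, 3.14].

### API

Orientations are given as a rotation vector (axis times angle).
In Python, from bench import arm, cams gives the robot as it stands.
- The arm moves only by the tool apply_moves, never from a script. Its argument "plan" is a list of rows, each an object of numbers: "tx", "ty", "tz": the shift along the tool's x, y, z in m; "rx", "ry", "rz": the turn, a rotation vector about the tool's x, y, z in rad; "claw": the opening, from -1 (shut) to 1 (fully open). In form: [{"tx": .., "ty": .., "tz": .., "rx": .., "ry": .., "rz": .., "claw": ..}, ...]. A call has 1 to 20 rows; each row is the pose to reach, as a shift and turn from the pose commanded when the call began, along the tool's axes at that moment; what a row does not reach only later rows make up. A row lasts 1/12 s, in which the tool goes at most 41.7 mm and 7.16 degrees, less where a joint would pass 70% of its speed; a pose out of reach is approached as far as the arm can. A call with a gripper value outside its range is refused whole. The fingers move at their own pace and stop on an object; "newtons" is the grip in N (left out, the last holds). Time passes only in rows, so rows that repeat a pose let the fingers close. It gives the time, the measured TCP pose, the force and the opening at its end, in the units of the state.
- arm.state(): the state, without advancing time (a new reading comes with each control period).
- cams.read_camera(name): name is "side" or "top" or "wrist"; returns the picture (384x512x3 uint8, red, green, blue); there is no depth.
- cams.get_calibration(name): a dict with "mtx" (3x3 intrinsics, pixels), "world_to_cam" (4x4, takes a point from world to camera coordinates); the wrist camera has in their place "hand_eye" (4x4, takes a point from camera to tool coordinates, whose origin is the TCP and whose axes are the tool frame's). Camera axes: x right, y up, looking along -z (the intrinsics and any distortion apply to the point x, -y, -z); pixel columns grow to the right and rows downward; lengths in m; the calibration is good to about 2 mm. A picture is of the moment at which its call begins: read the wrist's pose just before it. get_calibration takes no time and is no camera call.
- arm.job_done(): hands the job in, once; it reports no verdict.
The state is a dict: "time": time; "qpos": joint angles; "dq": joint speeds; "joint_torque": joint torques, N m; "eef_pos": TCP position; "eef_rot": TCP orientation; "contact_force": force on the tool from outside, world axes, zero at the start; "ft_torque": the same for the moment, N m; "finger_gap": finger opening in m.
Only numpy, scipy, OpenCV 4.12 (cv2) and the standard library are available. Lean on these libraries where they do the work, as an engineer would, in place of code of your own. Each camera call takes 0.05 s, during which the arm holds its last target. There are 200 camera calls.

## Working session

There is one attempt and no reset: what is moved stays moved. The work goes in short steps, Python scripts to look and compute and a tool call to move; the robot and the scene stay as the last step left them, time stands still between calls to the robot, and variables do not carry over. Pictures are saved under pics/ and viewed, about 12 in all and at most 16, crops included, and the job is handed in when it is done.

Besides the shell and the picture viewer there is one more tool, called after "Call:" as a command line: name --argument value ..., lists and objects as JSON in quotes. apply_moves: Moves the arm, as the interface text tells. Its arguments: {"type":"object","properties":{"plan":{"type":"array","items":{"type":"object","properties":{"tx":{"type":"number"},"ty":{"type":"number"},"tz":{"type":"number"},"rx":{"type":"number"},"ry":{"type":"number"},"rz":{"type":"number"},"claw":{"type":"number"}}}},"newtons":{"type":"number"}},"required":["plan"]}

```bash
ls; mkdir -p pics
python3 - <<'E'
from bench import arm,cams
import cv2,numpy as np
np.set_printoptions(precision=4,suppress=True)
s=arm.state()
for k in('time','eef_pos','eef_rot','finger_gap'):print(k,s[k])
for n in('top','side','wrist'):
    c=cams.get_calibration(n);print(n,c)
for n in('top','side'):
    im=cams.read_camera(n);cv2.imwrite(f'pics/{n}0.png',cv2.resize(im[:,:,::-1],(800,600),interpolation=cv2.INTER_CUBIC)); cv2.imwrite(f'{n}0raw.png',im[:,:,::-1])
E
```

```text
pics
time 0.0
eef_pos [ 0.21   -0.4807  0.2025]
eef_rot [-2.6279  1.7198  0.0021]
finger_gap 0.08530468692958558
top {'mtx': array([[436.613 ,   0.    , 258.134 ],
       [  0.    , 436.613 , 193.7254],
       [  0.    ,   0.    ,   1.    ]]), 'world_to_cam': array([[ 0.0244, -0.9995,  0.0205,  0.0096],
       [ 0.9976,  0.0256,  0.0646, -0.479 ],
       [-0.0651,  0.0189,  0.9977, -1.6885],
       [ 0.    ,  0.    ,  0.    ,  1.    ]])}
side {'mtx': array([[435.3067,   0.    , 263.8161],
       [  0.    , 435.3067, 193.2334],
       [  0.    ,   0.    ,   1.    ]]), 'world_to_cam': array([[ 0.9994, -0.0312, -0.013 , -0.4933],
       [ 0.0323,  0.7674,  0.6403, -0.1071],
       [-0.01  , -0.6404,  0.768 , -1.3462],
       [ 0.    ,  0.    ,  0.    ,  1.    ]])}
wrist {'mtx': array([[345.1617,   0.    , 261.6535],
       [  0.    , 345.1617, 194.7102],
       [  0.    ,   0.    ,   1.    ]]), 'hand_eye': array([[ 1.    , -0.0002, -0.0003, -0.0012],
       [-0.0003, -0.9621, -0.2727, -0.0683],
       [-0.0003,  0.2727, -0.9621, -0.1704],
       [ 0.    ,  0.    ,  0.    ,  1.    ]])}
```

View pics/top0.png

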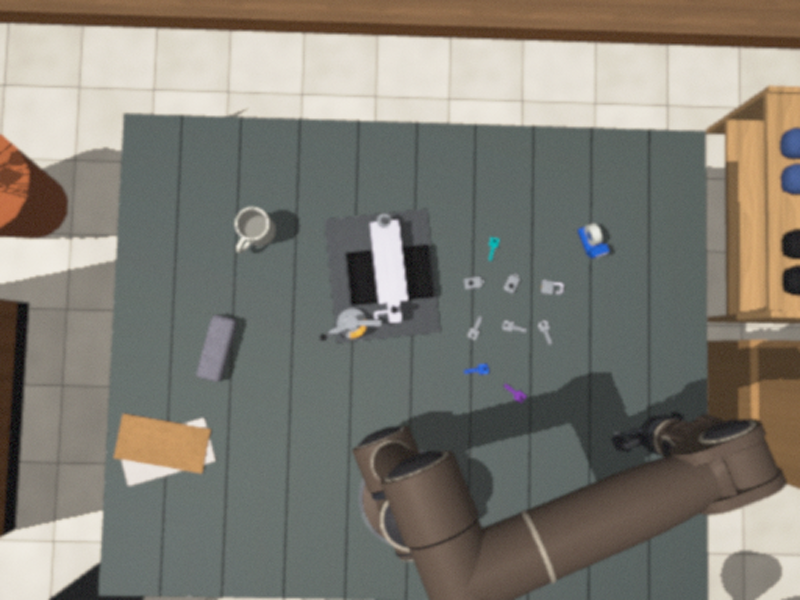

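View pics/side0.png

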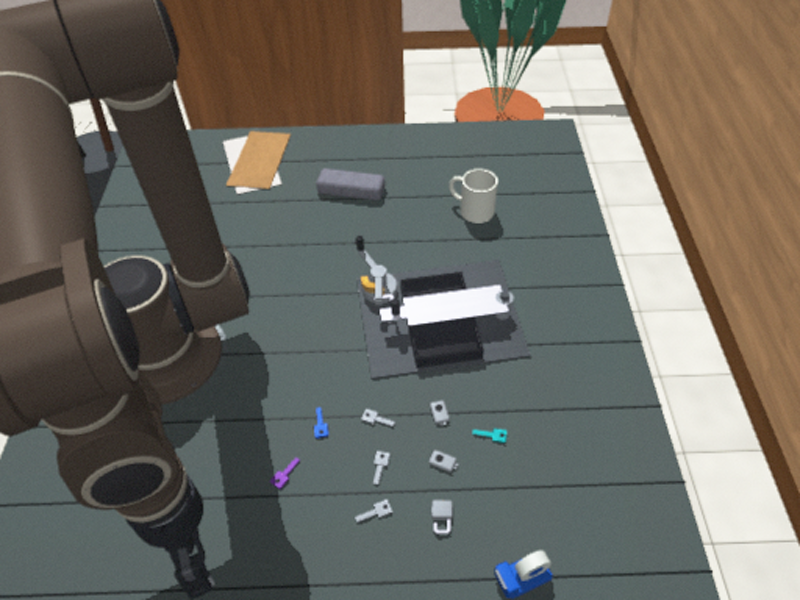

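All six objects are present: two fobs and the padlock in one row, three silver keys in the next, plus teal, blue and purple decoys. I'll write helpers and take an enlarged crop.

```bash
cat > h.py <<'E'
from bench import arm,cams
import cv2,numpy as np
from scipy.spatial.transform import Rotation as R
np.set_printoptions(precision=4,suppress=True)
F=np.diag([1,-1,-1.])
def campose(n,s=None):
    c=cams.get_calibration(n)
    if n!='wrist': T=np.linalg.inv(c['world_to_cam'])
    else:
        s=s or arm.state(); T=np.eye(4);T[:3,:3]=R.from_rotvec(s['eef_rot']).as_matrix();T[:3,3]=s['eef_pos'];T=T@c['hand_eye']
    return c['mtx'],T
def ray(n,uv,z,P=None):
    K,T=P or campose(n)
    d=T[:3,:3]@F@np.linalg.inv(K)@np.array([uv[0],uv[1],1.]);o=T[:3,3]
    return o+d*(z-o[2])/d[2]
def proj(n,p,P=None):
    K,T=P or campose(n)
    q=F@T[:3,:3].T@(np.asarray(p,float)-T[:3,3]);q=K@q
    return q[:2]/q[2]
def goal(p,yaw,s=None):
    """tool-down pose; jaw axis x at world yaw -> tool-frame shift & turn from current commanded pose"""
    s=s or arm.state();R0=R.from_rotvec(s['eef_rot'])
    t=R0.inv().apply(np.asarray(p)-s['eef_pos'])
    Rg=R.from_matrix(np.array([[np.cos(yaw),np.sin(yaw),0],[np.sin(yaw),-np.cos(yaw),0],[0,0,-1.]]))
    return t,(R0.inv()*Rg).as_rotvec()
E
python3 - <<'E'
from h import *
im=cv2.imread('top0raw.png')
a=im[130:225,205:290];b=im[145:260,290:365]
cv2.imwrite('pics/c1.png',cv2.resize(a,None,fx=6,fy=6,interpolation=cv2.INTER_CUBIC))
k=.64
for nm,u,v,z in [('hinge',385*k,220*k,.06),('knob',397*k,313*k,.09),('lknob',323*k,337*k,.1),('axis',351*k,320*k,.07),('fobA',473*k,283*k,.011),('fobB',511*k,283*k,.011),('pad',552*k,288*k,.016),('k1',475*k,328*k,.005),('k2',514*k,327*k,.005),('k3',545*k,332*k,.005),('mug',252*k,225*k,.09),('disp',595*k,240*k,.03)]:
    print(nm,ray('top',(u,v),z))
for n in ('corners',):
  for u,v in[(328,218),(428,209),(440,334),(336,344)]: print(ray('top',(u*k,v*k),.006))
E
```

```text
hinge [0.6775 0.0723 0.06  ]
knob [0.4487 0.0375 0.09  ]
lknob [0.3871 0.2108 0.1   ]
axis [0.43   0.1477 0.07  ]
fobA [ 0.533  -0.1524  0.011 ]
fobB [ 0.5355 -0.2483  0.011 ]
pad [ 0.5252 -0.3508  0.016 ]
k1 [ 0.4202 -0.1602  0.005 ]
k2 [ 0.4252 -0.2585  0.005 ]
k3 [ 0.4146 -0.3369  0.005 ]
mug [0.6508 0.3899 0.09  ]
disp [ 0.6474 -0.4545  0.03  ]
[0.6887 0.2169 0.006 ]
[ 0.7189 -0.0353  0.006 ]
[ 0.403  -0.0724  0.006 ]
[0.3716 0.187  0.006 ]
```

View pics/c1.png

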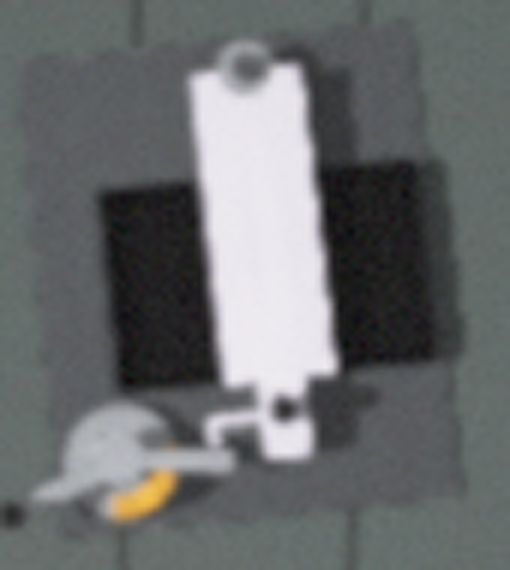

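```bash
cat >> h.py <<'E'
def station(x,y,z,S):
    c,s=np.cos(S[2]),np.sin(S[2]);return np.array([S[0]+c*x-s*y,S[1]+s*x+c*y,z])
E
python3 - <<'E'
from h import *
from scipy.optimize import least_squares
A=.075*np.array([np.cos(np.radians(30)+1.5),np.sin(np.radians(30)+1.5)])
obs=[((25,60),(.160,.150,.006)),((412,25),(.160,-.112,.006)),((462,497),(-.155,-.112,.006)),((60,535),(-.155,.150,.006)),
((243,66),(.130,0,.06)),((287,407),(-.09,0,.092)),((12,515),(-.110+A[0],.105+A[1],.101)),((438,358),(-.066,-.104,.034)),((415,165),(.066,-.104,.034)),((100,193),(.066,.104,.034)),((122,388),(-.066,.104,.034))]
P=campose('top')
px=lambda p:((np.array(p)+.5)/6-.5+[205,130])
f=lambda S:np.concatenate([proj('top',station(*q,S),P)-px(p) for p,q in obs])
r=least_squares(f,[.55,.06,.1],loss='soft_l1');print(r.x);print(f(r.x).reshape(-1,2))
S=r.x
s=arm.state();M=R.from_rotvec(s['eef_rot']).as_matrix();print(M,np.arctan2(M[1,0],M[0,0]))
for p,y in [((.43,.08,.30),0),((.43,.08,.30),np.pi/2),((.43,.08,.30),-np.pi/2)]:print(y,goal(p,y))
print('latch knob',station(-.11+A[0],.105+A[1],.1,S),'axis',station(-.11,.105,.06,S))
E
```

```text
[0.5483 0.0575 0.1213]
[[-1.0753 -0.1902]
 [ 0.4214 -0.4346]
 [ 0.045   0.0756]
 [ 0.3198  0.2145]
 [ 1.068   0.2686]
 [-0.7096  0.0851]
 [-0.0737  0.66  ]
 [ 0.2218  0.3536]
 [ 0.6725 -1.2128]
 [-0.2288 -0.8875]
 [-0.763   0.4812]]
[[ 0.4003 -0.9164 -0.0005]
 [-0.9164 -0.4003  0.0013]
 [-0.0014 -0.     -1.    ]] -1.158990332177663
0 (array([-0.4259, -0.4261, -0.0968]), array([-0.0008,  0.0012, -1.159 ]))
1.5707963267948966 (array([-0.4259, -0.4261, -0.0968]), array([-0.0019,  0.0004, -2.7298]))
-1.5707963267948966 (array([-0.4259, -0.4261, -0.0968]), array([0.0003, 0.0014, 0.4118]))
latch knob [0.3856 0.2114 0.1   ] axis [0.4264 0.1484 0.06  ]
```

Call:
apply_moves --plan '[{"tz": -0.097,"claw": 0.0},{"tx": -0.426,"ty": -0.426,"tz": -0.097,"rz": -1.159},{"tx": -0.426,"ty": -0.426,"tz": -0.097,"rz": -1.159},{"tx": -0.426,"ty": -0.426,"tz": -0.097,"rz": -1.159},{"tx": -0.426,"ty": -0.426,"tz": -0.097,"rz": -1.159},{"tx": -0.426,"ty": -0.426,"tz": -0.097,"rz": -1.159},{"tx": -0.426,"ty": -0.426,"tz": -0.097,"rz": -1.159},{"tx": -0.426,"ty": -0.426,"tz": -0.097,"rz": -1.159},{"tx": -0.426,"ty": -0.426,"tz": -0.097,"rz": -1.159},{"tx": -0.426,"ty": -0.426,"tz": -0.097,"rz": -1.159},{"tx": -0.426,"ty": -0.426,"tz": -0.097,"rz": -1.159},{"tx": -0.426,"ty": -0.426,"tz": -0.097,"rz": -1.159},{"tx": -0.426,"ty": -0.426,"tz": -0.097,"rz": -1.159},{"tx": -0.426,"ty": -0.426,"tz": -0.097,"rz": -1.159},{"tx": -0.426,"ty": -0.426,"tz": -0.097,"rz": -1.159},{"tx": -0.426,"ty": -0.426,"tz": -0.097,"rz": -1.159},{"tx": -0.426,"ty": -0.426,"tz": -0.097,"rz": -1.159},{"tx": -0.426,"ty": -0.426,"tz": -0.097,"rz": -1.159},{"tx": -0.426,"ty": -0.426,"tz": -0.097,"rz": -1.159}]'

```text
invalid input at $.plan[0]: expected keys tx, ty, tz, rx, ry, rz, claw
```

Run:
```python
from h import *
s=arm.state();print(s['time'],s['eef_pos'],s['eef_rot'],s['qpos'],s['finger_gap'])
im=cams.read_camera('wrist');np.savez('w1.npz',im=im,p=s['eef_pos'],r=s['eef_rot'])
cv2.imwrite('pics/w1.png',cv2.resize(im[:,:,::-1],(800,600),interpolation=cv2.INTER_CUBIC))
S=[.5483,.0575,.1213];P=campose('wrist',s)
for n,q in [('hinge',(.13,0,.06)),('gk',(-.09,0,.092)),('axis',(-.11,.105,.075)),('NL',(-.155,.15,.006)),('trayNR',(-.066,-.104,.034)),('trayFR',(.066,-.104,.034)),('trayFL',(.066,.104,.034))]:
    print(n,proj('wrist',station(*q,S),P)/.64)
print('lk',proj('wrist',(.3856,.2114,.101),P)/.64)
```

```text
0.1 [ 0.21   -0.4807  0.2026] [-2.628   1.7199  0.0018] [-1.159   0.1263 -0.0405  1.4054  0.      1.5708] 0.08508946789786291
hinge [ -795.8927 -2131.8741]
gk [ -806.6171 -1075.1616]
axis [-1030.2427 -1018.3369]
NL [-730.332  -613.7394]
trayNR [-245.6171 -747.5479]
trayFR [ -256.9277 -1276.6501]
trayFL [ -926.0415 -1595.7715]
lk [-1470.3828 -1132.7529]
```

View pics/w1.png

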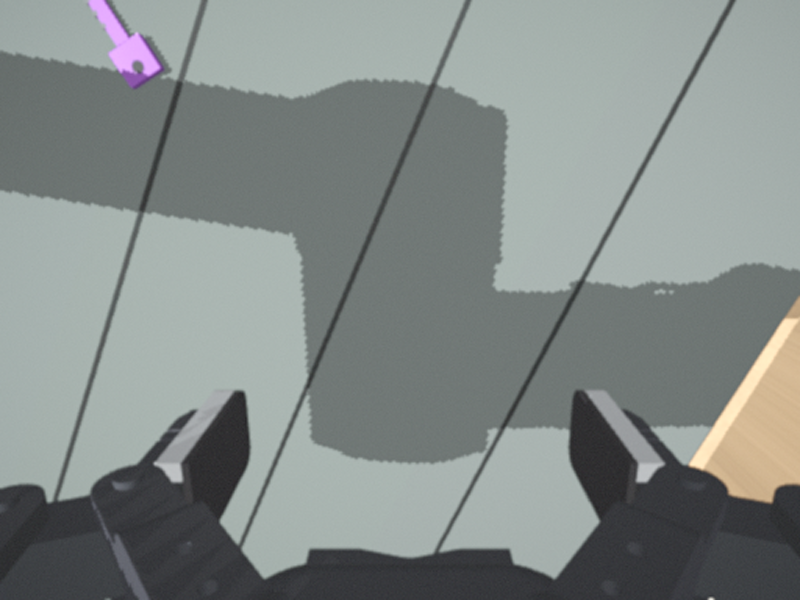

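The move was refused because each row needs all seven keys. The picture shows the bench at the start pose, with only the purple decoy at the top left.

Call:
apply_moves --plan '[{"tx": 0,"ty": 0,"tz": -0.04,"rx": 0,"ry": 0,"rz": 0,"claw": 0},{"tx": -0.426,"ty": -0.426,"tz": -0.097,"rx": 0,"ry": 0,"rz": -1.159,"claw": 0},{"tx": -0.426,"ty": -0.426,"tz": -0.097,"rx": 0,"ry": 0,"rz": -1.159,"claw": 0},{"tx": -0.426,"ty": -0.426,"tz": -0.097,"rx": 0,"ry": 0,"rz": -1.159,"claw": 0},{"tx": -0.426,"ty": -0.426,"tz": -0.097,"rx": 0,"ry": 0,"rz": -1.159,"claw": 0},{"tx": -0.426,"ty": -0.426,"tz": -0.097,"rx": 0,"ry": 0,"rz": -1.159,"claw": 0},{"tx": -0.426,"ty": -0.426,"tz": -0.097,"rx": 0,"ry": 0,"rz": -1.159,"claw": 0},{"tx": -0.426,"ty": -0.426,"tz": -0.097,"rx": 0,"ry": 0,"rz": -1.159,"claw": 0},{"tx": -0.426,"ty": -0.426,"tz": -0.097,"rx": 0,"ry": 0,"rz": -1.159,"claw": 0},{"tx": -0.426,"ty": -0.426,"tz": -0.097,"rx": 0,"ry": 0,"rz": -1.159,"claw": 0},{"tx": -0.426,"ty": -0.426,"tz": -0.097,"rx": 0,"ry": 0,"rz": -1.159,"claw": 0},{"tx": -0.426,"ty": -0.426,"tz": -0.097,"rx": 0,"ry": 0,"rz": -1.159,"claw": 0},{"tx": -0.426,"ty": -0.426,"tz": -0.097,"rx": 0,"ry": 0,"rz": -1.159,"claw": 0},{"tx": -0.426,"ty": -0.426,"tz": -0.097,"rx": 0,"ry": 0,"rz": -1.159,"claw": 0},{"tx": -0.426,"ty": -0.426,"tz": -0.097,"rx": 0,"ry": 0,"rz": -1.159,"claw": 0},{"tx": -0.426,"ty": -0.426,"tz": -0.097,"rx": 0,"ry": 0,"rz": -1.159,"claw": 0},{"tx": -0.426,"ty": -0.426,"tz": -0.097,"rx": 0,"ry": 0,"rz": -1.159,"claw": 0},{"tx": -0.426,"ty": -0.426,"tz": -0.097,"rx": 0,"ry": 0,"rz": -1.159,"claw": 0},{"tx": -0.426,"ty": -0.426,"tz": -0.097,"rx": 0,"ry": 0,"rz": -1.159,"claw": 0},{"tx": -0.426,"ty": -0.426,"tz": -0.097,"rx": 0,"ry": 0,"rz": -1.159,"claw": 0}]'

```text
time: 1.82
eef_pos: [0.4296, 0.079, 0.3003]
eef_rot: [3.141, -0.002, -0.0]
contact_force: [-0.3, -0.7, 0.0]
finger_gap: 0.0429
```

Run:
```python
from h import *
s=arm.state();print(s['time'],s['eef_pos'],s['eef_rot'],s['qpos'],s['finger_gap'])
im=cams.read_camera('wrist');np.savez('w1.npz',im=im,p=s['eef_pos'],r=s['eef_rot'])
cv2.imwrite('pics/w1b.png',cv2.resize(im[:,:,::-1],(800,600),interpolation=cv2.INTER_CUBIC))
S=[.5483,.0575,.1213];P=campose('wrist',s)
for n,q in [('hinge',(.13,0,.06)),('gk',(-.09,0,.092)),('axis',(-.11,.105,.075)),('NL',(-.155,.15,.006)),('trayNR',(-.066,-.104,.034)),('trayFR',(.066,-.104,.034)),('trayFL',(.066,.104,.034))]:
    print(n,proj('wrist',station(*q,S),P)/.64)
print('lk',proj('wrist',(.3856,.2114,.101),P)/.64)
```

```text
1.8167 [0.4296 0.079  0.3003] [ 3.1414 -0.0019 -0.0004] [ 0.1819 -0.0208  0.0181  1.6099 -0.0002  1.7539] 0.04294097192260329
hinge [732.4102 253.1182]
gk [451.1425 297.4552]
axis [406.1917 151.9644]
NL [344.6893 101.6062]
trayNR [485.2558 390.263 ]
trayFR [636.1386 373.4127]
trayFL [633.977  124.2653]
lk [340.7398  47.8293]
```

View pics/w1b.png

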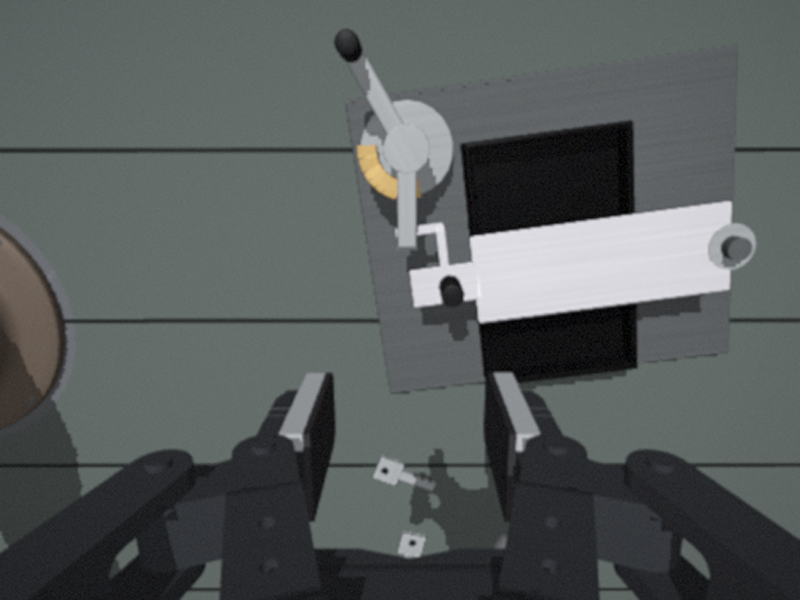

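Wrist view: the fitted station projects within a few pixels of what I see. Guard knob is at (452,297), latch hub (407,147), latch knob about (348,44). Refining with these points.

Run:
```python
from h import *
from scipy.optimize import least_squares
d=np.load('w1.npz');P=campose('wrist',{'eef_pos':d['p'],'eef_rot':d['r']})
px=lambda p:((np.array(p)+.5)*.64-.5)
obs=[((738,46),(.160,.150,.006)),((729,351),(.160,-.112,.006)),((392,392),(-.155,-.112,.006)),((346,104),(-.155,.150,.006)),((452,297),(-.09,0,.092)),((637,367),(.066,-.104,.034)),((633,121),(.066,.104,.034)),((462,145),(-.066,.104,.034)),((407,147),(-.11,.105,.075))]
def f(S):
    r=[proj('wrist',station(*q,S),P)-px(p) for p,q in obs]
    th=np.pi/6+S[3]
    k=station(-.11+.075*np.cos(th),.105+.075*np.sin(th),.084,S)
    r.append(proj('wrist',k,P)-px((348,45)))
    return np.concatenate(r)
r=least_squares(f,[.5483,.0575,.1213,1.5],loss='soft_l1');print(r.x);print(f(r.x).reshape(-1,2))
S=r.x
for q in [(-.11+.075*np.cos(np.pi/6+S[3]),.105+.075*np.sin(np.pi/6+S[3]),.101),(-.09,0,.092)]:print(station(*q,S))
```

```text
[0.5486 0.0603 0.1315 1.4323]
[[ 0.3461 -1.1497]
 [ 0.1136  1.6088]
 [-1.5385  1.8046]
 [-1.4847 -2.2278]
 [ 0.0423 -1.1401]
 [ 0.8728  1.8248]
 [ 0.4286 -0.6658]
 [ 0.2431 -0.8479]
 [-0.895   1.8915]
 [ 0.5083  1.0247]]
[0.3887 0.2152 0.101 ]
[0.4594 0.0485 0.092 ]
```

Call:
apply_moves --newtons 30 --plan '[{"tx": -0.042,"ty": -0.1345,"tz": 0.16,"rx": 0,"ry": 0,"rz": -0.514,"claw": 0},{"tx": -0.042,"ty": -0.1345,"tz": 0.16,"rx": 0,"ry": 0,"rz": -0.514,"claw": 0},{"tx": -0.042,"ty": -0.1345,"tz": 0.16,"rx": 0,"ry": 0,"rz": -0.514,"claw": 0},{"tx": -0.042,"ty": -0.1345,"tz": 0.16,"rx": 0,"ry": 0,"rz": -0.514,"claw": 0},{"tx": -0.042,"ty": -0.1345,"tz": 0.16,"rx": 0,"ry": 0,"rz": -0.514,"claw": 0},{"tx": -0.042,"ty": -0.1345,"tz": 0.16,"rx": 0,"ry": 0,"rz": -0.514,"claw": 0},{"tx": -0.042,"ty": -0.1345,"tz": 0.19,"rx": 0,"ry": 0,"rz": -0.514,"claw": 0},{"tx": -0.042,"ty": -0.1345,"tz": 0.21,"rx": 0,"ry": 0,"rz": -0.514,"claw": 0},{"tx": -0.042,"ty": -0.1345,"tz": 0.226,"rx": 0,"ry": 0,"rz": -0.514,"claw": 0},{"tx": -0.042,"ty": -0.1345,"tz": 0.226,"rx": 0,"ry": 0,"rz": -0.514,"claw": 0},{"tx": -0.042,"ty": -0.1345,"tz": 0.226,"rx": 0,"ry": 0,"rz": -0.514,"claw": -1},{"tx": -0.042,"ty": -0.1345,"tz": 0.226,"rx": 0,"ry": 0,"rz": -0.514,"claw": -1},{"tx": -0.042,"ty": -0.1345,"tz": 0.226,"rx": 0,"ry": 0,"rz": -0.514,"claw": -1},{"tx": -0.042,"ty": -0.1345,"tz": 0.226,"rx": 0,"ry": 0,"rz": -0.514,"claw": -1},{"tx": -0.042,"ty": -0.1345,"tz": 0.226,"rx": 0,"ry": 0,"rz": -0.514,"claw": -1},{"tx": -0.042,"ty": -0.1345,"tz": 0.226,"rx": 0,"ry": 0,"rz": -0.514,"claw": -1}]'

```text
time: 3.2
eef_pos: [0.3884, 0.2145, 0.0749]
eef_rot: [-3.038, -0.798, -0.002]
contact_force: [-0.5, 0.3, 0.4]
finger_gap: 0.0
```

Run:
```python
from h import *
s=arm.state();print(s['qpos'],s['eef_pos'])
im=cams.read_camera('side');w=cams.read_camera('wrist')
a=cv2.resize(im[130:260,200:345],None,fx=4,fy=4,interpolation=cv2.INTER_CUBIC)[:,:,::-1]
cv2.imwrite('pics/s1.png',a)
# arc plan: axis from S
S=[.5485,.059,.127];ax=station(-.11,.105,0,S)[:2];p=s['eef_pos'];v=p[:2]-ax
print(ax,np.linalg.norm(v),'world ang',np.arctan2(v[1],v[0]),'t',np.arctan2(v[1],v[0])-S[2]-np.pi/6)
```

```text
[ 0.5045  0.0058 -0.4526  1.1113 -0.      1.5614] [0.3884 0.2145 0.0749]
[0.4261 0.1492] 0.07534866958048675 world ang 2.0947490936033346 t 1.4441503180050357
```

View pics/s1.png

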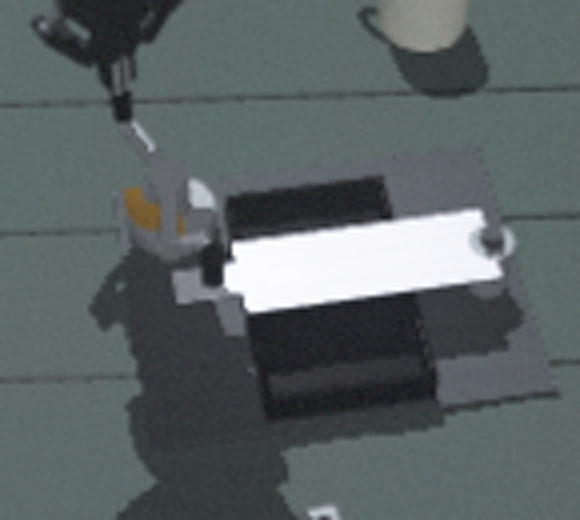

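Fully shut (gap 0) means I missed the knob. I'll triangulate it from the top and side pictures.

Run:
```python
from h import *
P=campose('side')
print('tcp in side crop',(proj('side',arm.state()['eef_pos'],P)-[200,130])*4)
for z in(.06,.07,.085,.1,.12):
    print(z,'top',ray('top',(206.6,215.4),z),'side',ray('side',(230.2,155.3),z),)
d=np.load('w1.npz');Pw=campose('wrist',{'eef_pos':d['p'],'eef_rot':d['r']})
for z in(.06,.07,.085,.1,.12): print(z,ray('wrist',(222.5,28.5),z,Pw))
im=cams.read_camera('wrist');cv2.imwrite('pics/w2.png',im[:,:,::-1])
t=cams.read_camera('top')[:,:,::-1];cv2.imwrite('t1.png',t)
a=cv2.resize(t[180:250,180:270],None,fx=6,fy=6,interpolation=cv2.INTER_CUBIC)
b=cv2.resize(cv2.imread('side0raw.png')[130:210,210:290],None,fx=6,fy=6,interpolation=cv2.INTER_CUBIC)
o=np.zeros((384+480,1060,3),np.uint8);o[:384,:512]=im[:,:,::-1];o[:480,512:512+480]=b;o[:0]=0
o[390:390+420,:540][:, :540]=a
cv2.imwrite('pics/m2.png',cv2.resize(o,(736,600)))
```

```text
tcp in side crop [117.571  109.6063]
0.06 top [0.3887 0.2151 0.06  ] side [0.3893 0.2385 0.06  ]
0.07 top [0.3885 0.2142 0.07  ] side [0.3902 0.2285 0.07  ]
0.085 top [0.3883 0.2127 0.085 ] side [0.3916 0.2136 0.085 ]
0.1 top [0.3881 0.2112 0.1   ] side [0.3929 0.1986 0.1   ]
0.12 top [0.3879 0.2093 0.12  ] side [0.3947 0.1786 0.12  ]
0.06 [0.3862 0.2211 0.06  ]
0.07 [0.3872 0.2193 0.07  ]
0.085 [0.3888 0.2167 0.085 ]
0.1 [0.3904 0.2141 0.1   ]
0.12 [0.3925 0.2105 0.12  ]
```

View pics/m2.png

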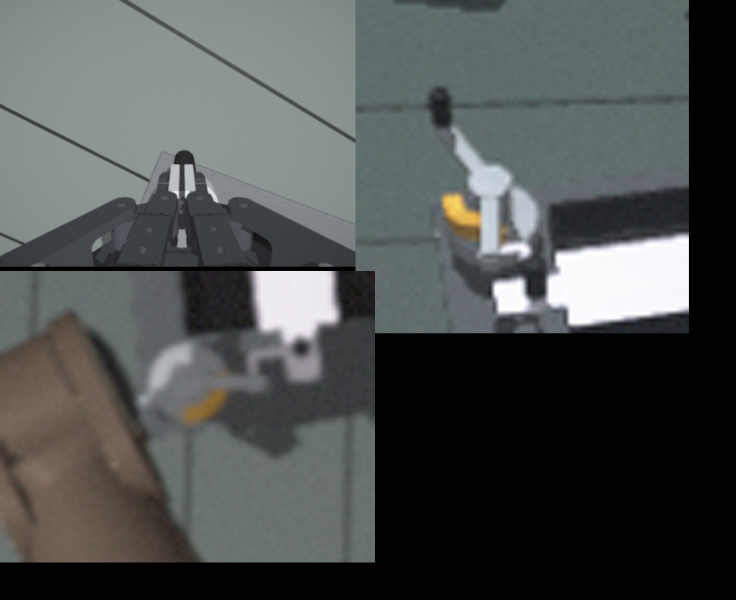

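Run:
```python
from h import *
im=cv2.imread('pics/w2.png')[190:384,170:370]
cv2.imwrite('pics/w2c.png',cv2.resize(im,None,fx=3,fy=3,interpolation=cv2.INTER_CUBIC))
s=arm.state();P=campose('wrist',s)
for z in(0,.02,.04):print((proj('wrist',s['eef_pos']+[0,0,z],P)-[170,190])*3)
```

```text
[278.2324 133.6498]
[278.4542 182.04  ]
[278.7351 243.322 ]
```

View pics/w2c.png

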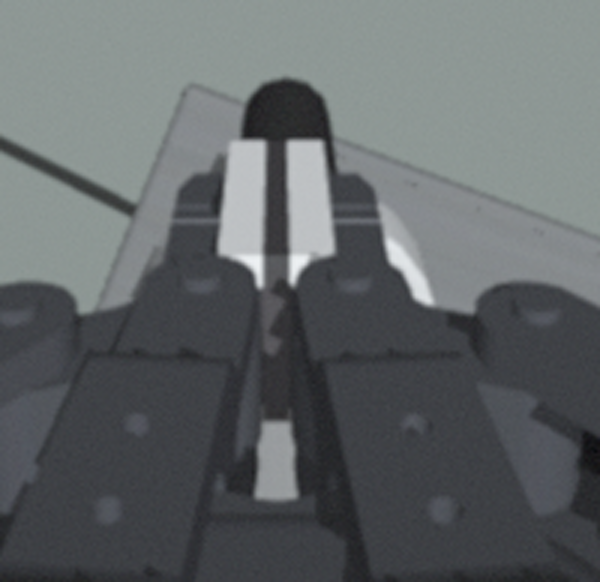

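Run:
```python
from h import *
s=arm.state();P=campose('wrist',s);R0=R.from_rotvec(s['eef_rot'])
for u,v in[(287,78),(243,110),(331,110)]:
  for z in(.095,.101,.105):
    p=ray('wrist',(170+u/3,190+v/3),z,P);print(u,v,z,p,R0.inv().apply(p-s['eef_pos']))
```

```text
287 78 0.095 [0.3805 0.2303 0.095 ] [ 0.0013 -0.0176 -0.0206]
287 78 0.101 [0.3794 0.2321 0.101 ] [ 0.0012 -0.0197 -0.0266]
287 78 0.105 [0.3786 0.2333 0.105 ] [ 0.0012 -0.0211 -0.0306]
243 110 0.095 [0.3771 0.2224 0.095 ] [-0.0055 -0.0124 -0.0206]
243 110 0.101 [0.3762 0.2246 0.101 ] [-0.0053 -0.0147 -0.0266]
243 110 0.105 [0.3755 0.226  0.105 ] [-0.0051 -0.0162 -0.0306]
331 110 0.095 [0.389  0.2291 0.095 ] [ 0.0081 -0.0124 -0.0206]
331 110 0.101 [0.3875 0.231  0.101 ] [ 0.0078 -0.0147 -0.0266]
331 110 0.105 [0.3866 0.2322 0.105 ] [ 0.0075 -0.0163 -0.0306]
```

Call:
apply_moves --plan '[{"tx": 0,"ty": 0,"tz": 0,"rx": 0,"ry": 0,"rz": 0,"claw": 0},{"tx": 0,"ty": 0,"tz": 0,"rx": 0,"ry": 0,"rz": 0,"claw": 0},{"tx": 0,"ty": 0,"tz": 0,"rx": 0,"ry": 0,"rz": 0,"claw": 0},{"tx": 0,"ty": 0,"tz": 0,"rx": 0,"ry": 0,"rz": 0,"claw": 0}]'

```text
time: 3.73
eef_pos: [0.388, 0.2143, 0.0742]
eef_rot: [3.038, 0.799, -0.0]
contact_force: [-1.3, -0.1, 0.6]
finger_gap: 0.0427
```

Run:
```python
from h import *
s=arm.state();print(s['finger_gap'],s['eef_pos'],s['contact_force'])
im=cams.read_camera('wrist')[150:384,130:390,::-1]
cv2.imwrite('pics/w3.png',cv2.resize(im,None,fx=2.5,fy=2.5,interpolation=cv2.INTER_CUBIC))
```

```text
0.042673303638722467 [0.388  0.2143 0.0742] [-1.2805 -0.136   0.6333]
```

View pics/w3.png

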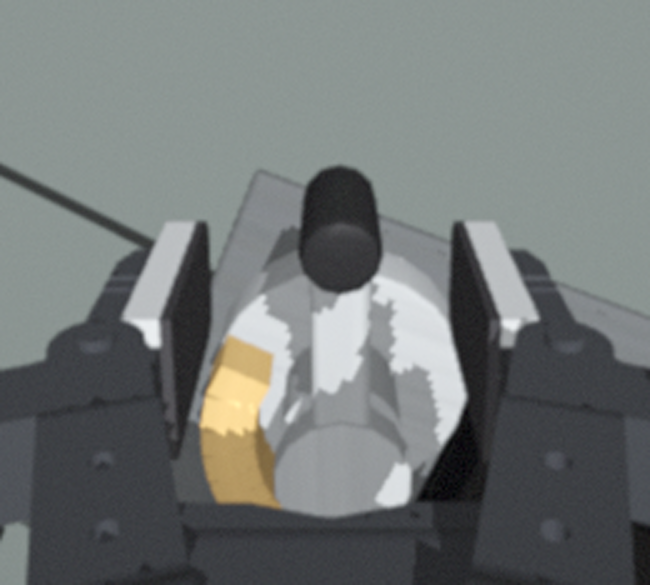

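Run:
```python
from h import *
s=arm.state();P=campose('wrist',s);R0=R.from_rotvec(s['eef_rot'])
for u,v,z in[(340,258,.101),(340,258,.09),(340,258,.08),(340,292,.101),(340,292,.09),(340,292,.08),(340,166,.067),(340,166,.05),(340,166,.04)]:
    p=ray('wrist',(130+(u+.5)/2.5-.5,150+(v+.5)/2.5-.5),z,P);print(u,v,z,p,R0.inv().apply(p-s['eef_pos']))
print('tip at +-21mm', [(proj('wrist',s['eef_pos']+R0.apply([x,y,-.013*.5]),P)-[130,150])*2.5 for x in(-.021,.021) for y in (-.011,.011)])
```

```text
340 258 0.101 [0.3881 0.2167 0.101 ] [ 0.0013 -0.0021 -0.0268]
340 258 0.09 [0.3908 0.2123 0.09  ] [ 0.0014  0.0032 -0.0158]
340 258 0.08 [0.3932 0.2082 0.08  ] [ 0.0015  0.0079 -0.0058]
340 292 0.101 [0.3915 0.2108 0.101 ] [ 0.0013  0.0048 -0.0268]
340 292 0.09 [0.3944 0.2059 0.09  ] [ 0.0014  0.0105 -0.0158]
340 292 0.08 [0.3971 0.2014 0.08  ] [ 0.0016  0.0157 -0.0058]
340 166 0.067 [0.3855 0.2219 0.067 ] [ 0.0016 -0.0078  0.0072]
340 166 0.05 [0.3886 0.2168 0.05  ] [ 0.0018 -0.0019  0.0242]
340 166 0.04 [0.3904 0.2138 0.04  ] [0.0019 0.0016 0.0342]
tip at +-21mm [array([227.705 , 172.7822]), array([231.0412, 272.3972]), array([436.2857, 172.9414]), array([432.6894, 272.5792])]
```

The fingers closed just above the knob. Both views put the visible fingertips about 28 mm behind the reported TCP. Fingers 22 mm either side of the lever stay clear, so I'll go 27 mm lower and close.

Call:
apply_moves --newtons 40 --plan '[{"tx": 0.001,"ty": -0.002,"tz": 0.012,"rx": 0,"ry": 0,"rz": 0,"claw": 0},{"tx": 0.001,"ty": -0.002,"tz": 0.024,"rx": 0,"ry": 0,"rz": 0,"claw": 0},{"tx": 0.001,"ty": -0.002,"tz": 0.027,"rx": 0,"ry": 0,"rz": 0,"claw": -1},{"tx": 0.001,"ty": -0.002,"tz": 0.027,"rx": 0,"ry": 0,"rz": 0,"claw": -1},{"tx": 0.001,"ty": -0.002,"tz": 0.027,"rx": 0,"ry": 0,"rz": 0,"claw": -1},{"tx": 0.001,"ty": -0.002,"tz": 0.027,"rx": 0,"ry": 0,"rz": 0,"claw": -1},{"tx": 0.001,"ty": -0.002,"tz": 0.027,"rx": 0,"ry": 0,"rz": 0,"claw": -1},{"tx": 0.001,"ty": -0.002,"tz": 0.027,"rx": 0,"ry": 0,"rz": 0,"claw": -1}]'

```text
time: 4.45
eef_pos: [0.3879, 0.2164, 0.0475]
eef_rot: [3.038, 0.798, -0.0]
contact_force: [-0.5, 0.5, -2.3]
finger_gap: 0.0147
```

Run:
```python
from h import *
s=arm.state();print(s['qpos'])
S=[.5485,.059,.127];ax=station(-.11,.105,0,S)[:2];p=s['eef_pos'];v=p[:2]-ax
print(ax,np.linalg.norm(v),'t',np.arctan2(v[1],v[0])-S[2]-np.pi/6)
R0=R.from_rotvec(s['eef_rot'])
for a in (.1,.2,.3,.4,.5,.6,.7,.8,.9,1.,1.1,1.2,1.3,1.4,1.45):
    q=ax+np.array([[np.cos(a),np.sin(a)],[-np.sin(a),np.cos(a)]])@v
    print(a,R0.inv().apply([q[0]-p[0],q[1]-p[1],.0135]).round(4))
```

```text
[ 0.509   0.0245 -0.4965  1.0499 -0.0001  1.566 ]
[0.4261 0.1492] 0.07732905470142583 t 1.4372448377081057
0.1 [ 0.0077  0.0004 -0.0135]
0.2 [ 0.0154  0.0015 -0.0135]
0.3 [ 0.0229  0.0034 -0.0135]
0.4 [ 0.0301  0.006  -0.0135]
0.5 [ 0.0371  0.0093 -0.0135]
0.6 [ 0.0437  0.0134 -0.0135]
0.7 [ 0.0499  0.018  -0.0135]
0.8 [ 0.0555  0.0233 -0.0135]
0.9 [ 0.0607  0.0291 -0.0135]
1.0 [ 0.0652  0.0353 -0.0135]
1.1 [ 0.0691  0.042  -0.0135]
1.2 [ 0.0722  0.0491 -0.0135]
1.3 [ 0.0747  0.0564 -0.0135]
1.4 [ 0.0764  0.0639 -0.0135]
1.45 [ 0.077   0.0678 -0.0135]
```

Call:
apply_moves --plan '[{"tx": 0,"ty": 0,"tz": -0.007,"rx": 0,"ry": 0,"rz": 0,"claw": -1},{"tx": 0,"ty": 0,"tz": -0.0135,"rx": 0,"ry": 0,"rz": 0,"claw": -1},{"tx": 0,"ty": 0,"tz": -0.0135,"rx": 0,"ry": 0,"rz": 0,"claw": -1},{"tx": 0.0075,"ty": 0.0004,"tz": -0.0135,"rx": 0,"ry": 0,"rz": 0.1,"claw": -1},{"tx": 0.015,"ty": 0.0015,"tz": -0.0135,"rx": 0,"ry": 0,"rz": 0.2,"claw": -1},{"tx": 0.0222,"ty": 0.0033,"tz": -0.0135,"rx": 0,"ry": 0,"rz": 0.3,"claw": -1},{"tx": 0.0292,"ty": 0.0058,"tz": -0.0135,"rx": 0,"ry": 0,"rz": 0.4,"claw": -1},{"tx": 0.036,"ty": 0.009,"tz": -0.0135,"rx": 0,"ry": 0,"rz": 0.5,"claw": -1},{"tx": 0.0424,"ty": 0.013,"tz": -0.0135,"rx": 0,"ry": 0,"rz": 0.6,"claw": -1},{"tx": 0.0484,"ty": 0.0175,"tz": -0.0135,"rx": 0,"ry": 0,"rz": 0.7,"claw": -1},{"tx": 0.0538,"ty": 0.0226,"tz": -0.0135,"rx": 0,"ry": 0,"rz": 0.8,"claw": -1},{"tx": 0.0589,"ty": 0.0282,"tz": -0.0135,"rx": 0,"ry": 0,"rz": 0.9,"claw": -1},{"tx": 0.0632,"ty": 0.0342,"tz": -0.0135,"rx": 0,"ry": 0,"rz": 1.0,"claw": -1},{"tx": 0.067,"ty": 0.0407,"tz": -0.0135,"rx": 0,"ry": 0,"rz": 1.1,"claw": -1},{"tx": 0.07,"ty": 0.0476,"tz": -0.0135,"rx": 0,"ry": 0,"rz": 1.2,"claw": -1},{"tx": 0.0725,"ty": 0.0547,"tz": -0.0135,"rx": 0,"ry": 0,"rz": 1.3,"claw": -1},{"tx": 0.0725,"ty": 0.0547,"tz": -0.0135,"rx": 0,"ry": 0,"rz": 1.3,"claw": -1},{"tx": 0.0725,"ty": 0.0547,"tz": -0.008,"rx": 0,"ry": 0,"rz": 1.3,"claw": -1},{"tx": 0.0725,"ty": 0.0547,"tz": -0.004,"rx": 0,"ry": 0,"rz": 1.3,"claw": -1},{"tx": 0.0725,"ty": 0.0547,"tz": -0.004,"rx": 0,"ry": 0,"rz": 1.3,"claw": -1}]'

```text
time: 6.12
eef_pos: [0.4803, 0.2065, 0.052]
eef_rot: [-2.898, 1.2, -0.004]
contact_force: [5.4, 4.3, -0.9]
finger_gap: 0.015
```

Call:
apply_moves --plan '[{"tx": 0,"ty": 0,"tz": 0,"rx": 0,"ry": 0,"rz": 0,"claw": -0.2},{"tx": 0,"ty": 0,"tz": 0,"rx": 0,"ry": 0,"rz": 0,"claw": -0.2},{"tx": 0,"ty": 0,"tz": 0,"rx": 0,"ry": 0,"rz": 0,"claw": -0.2},{"tx": 0,"ty": 0,"tz": -0.03,"rx": 0,"ry": 0,"rz": 0,"claw": -0.2},{"tx": 0,"ty": 0,"tz": -0.06,"rx": 0,"ry": 0,"rz": 0,"claw": -0.2},{"tx": 0.097,"ty": 0.127,"tz": -0.06,"rx": 0,"ry": 0,"rz": 0,"claw": -0.1},{"tx": 0.097,"ty": 0.127,"tz": -0.06,"rx": 0,"ry": 0,"rz": 0,"claw": -0.1},{"tx": 0.097,"ty": 0.127,"tz": -0.06,"rx": 0,"ry": 0,"rz": 0,"claw": -0.1},{"tx": 0.097,"ty": 0.127,"tz": -0.06,"rx": 0,"ry": 0,"rz": 0,"claw": -0.1},{"tx": 0.097,"ty": 0.127,"tz": -0.06,"rx": 0,"ry": 0,"rz": 0,"claw": -0.1},{"tx": 0.097,"ty": 0.127,"tz": -0.03,"rx": 0,"ry": 0,"rz": 0,"claw": -0.1}]'

```text
time: 7.03
eef_pos: [0.4599, 0.0447, 0.0861]
eef_rot: [-2.896, 1.207, -0.013]
contact_force: [1.8, 0.7, 0.4]
finger_gap: 0.0383
```

Run:
```python
from h import *
s=arm.state();print(s['eef_pos'],s['eef_rot'],s['qpos'])
im=cams.read_camera('wrist')[:,:,::-1]
cv2.imwrite('pics/w4.png',cv2.resize(im,(700,525),interpolation=cv2.INTER_CUBIC))
P=campose('wrist',s);S=[.5485,.059,.127]
print('knob pred',proj('wrist',station(-.09,0,.092,S),P)*700/512)
```

```text
[0.4599 0.0447 0.0861] [-2.8956  1.2072 -0.0128] [ 0.0969  0.0273 -0.4055  1.1288  0.      2.4577]
knob pred [354.5326 318.9856]
```

View pics/w4.png

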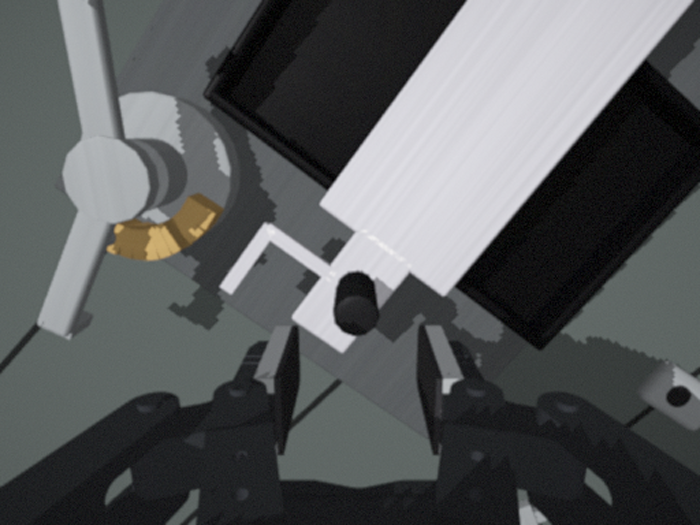

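Call:
apply_moves --newtons 40 --plan '[{"tx": -0.0025,"ty": -0.0015,"tz": 0.03,"rx": 0,"ry": 0,"rz": 0,"claw": -0.1},{"tx": -0.0025,"ty": -0.0015,"tz": 0.05,"rx": 0,"ry": 0,"rz": 0,"claw": -0.1},{"tx": -0.0025,"ty": -0.0015,"tz": 0.05,"rx": 0,"ry": 0,"rz": 0,"claw": -1},{"tx": -0.0025,"ty": -0.0015,"tz": 0.05,"rx": 0,"ry": 0,"rz": 0,"claw": -1},{"tx": -0.0025,"ty": -0.0015,"tz": 0.05,"rx": 0,"ry": 0,"rz": 0,"claw": -1},{"tx": -0.0025,"ty": -0.0015,"tz": 0.05,"rx": 0,"ry": 0,"rz": 0,"claw": -1},{"tx": -0.0025,"ty": -0.0015,"tz": 0.05,"rx": 0,"ry": 0,"rz": 0,"claw": -1}]'

```text
time: 7.67
eef_pos: [0.458, 0.0458, 0.0309]
eef_rot: [2.895, -1.203, 0.008]
contact_force: [15.3, -15.2, -21.6]
finger_gap: 0.0168
```

Run:
```python
from h import *
s=arm.state();S=[.5485,.059,.127];hx=station(.13,0,0,S)[:2];p=s['eef_pos'];v=p[:2]-hx
print(hx,np.linalg.norm(v),'guard',np.arctan2(v[1],v[0])+np.pi-S[2],s['finger_gap'])
R0=R.from_rotvec(s['eef_rot'])
for a in np.arange(.1,1.5,.1):
    q=hx+np.array([[np.cos(a),-np.sin(a)],[np.sin(a),np.cos(a)]])@v
    print(a.round(2),R0.inv().apply([q[0]-p[0],q[1]-p[1],0]).round(3),q)
```

```text
[0.6775 0.0755] 0.2214915928416253 guard 0.007465676154368106 0.016791518606275906
0.1 [0.018 0.012 0.   ] [0.462 0.024]
0.2 [0.038 0.023 0.   ] [0.4682 0.0028]
0.3 [0.058 0.032 0.001] [ 0.4765 -0.0178]
0.4 [0.079 0.038 0.001] [ 0.4869 -0.0374]
0.5 [0.101 0.043 0.001] [ 0.4991 -0.0558]
0.6 [0.123 0.045 0.001] [ 0.5131 -0.073 ]
0.7 [0.145 0.045 0.001] [ 0.5287 -0.0886]
0.8 [0.167 0.042 0.001] [ 0.5458 -0.1027]
0.9 [0.189 0.038 0.002] [ 0.5643 -0.1149]
1.0 [0.21  0.031 0.002] [ 0.5838 -0.1253]
1.1 [0.23  0.023 0.002] [ 0.6044 -0.1336]
1.2 [0.25  0.012 0.002] [ 0.6256 -0.1399]
1.3 [ 0.268 -0.     0.002] [ 0.6474 -0.144 ]
1.4 [ 0.285 -0.015  0.002] [ 0.6694 -0.1459]
```

Call:
apply_moves --plan '[{"tx": 0.003,"ty": 0,"tz": 0.004,"rx": 0,"ry": 0,"rz": 0,"claw": -1},{"tx": 0.021,"ty": 0.012,"tz": 0.004,"rx": 0,"ry": 0,"rz": -0.1,"claw": -1},{"tx": 0.041,"ty": 0.023,"tz": 0.004,"rx": 0,"ry": 0,"rz": -0.2,"claw": -1},{"tx": 0.061,"ty": 0.032,"tz": 0.004,"rx": 0,"ry": 0,"rz": -0.3,"claw": -1},{"tx": 0.082,"ty": 0.038,"tz": 0.004,"rx": 0,"ry": 0,"rz": -0.4,"claw": -1},{"tx": 0.104,"ty": 0.043,"tz": 0.004,"rx": 0,"ry": 0,"rz": -0.5,"claw": -1},{"tx": 0.126,"ty": 0.045,"tz": 0.004,"rx": 0,"ry": 0,"rz": -0.6,"claw": -1},{"tx": 0.148,"ty": 0.045,"tz": 0.004,"rx": 0,"ry": 0,"rz": -0.7,"claw": -1},{"tx": 0.17,"ty": 0.042,"tz": 0.004,"rx": 0,"ry": 0,"rz": -0.8,"claw": -1},{"tx": 0.191,"ty": 0.038,"tz": 0.004,"rx": 0,"ry": 0,"rz": -0.9,"claw": -1},{"tx": 0.212,"ty": 0.031,"tz": 0.004,"rx": 0,"ry": 0,"rz": -1.0,"claw": -1},{"tx": 0.232,"ty": 0.023,"tz": 0.004,"rx": 0,"ry": 0,"rz": -1.1,"claw": -1},{"tx": 0.252,"ty": 0.012,"tz": 0.004,"rx": 0,"ry": 0,"rz": -1.2,"claw": -1},{"tx": 0.27,"ty": 0,"tz": 0.004,"rx": 0,"ry": 0,"rz": -1.3,"claw": -1},{"tx": 0.287,"ty": -0.015,"tz": 0.004,"rx": 0,"ry": 0,"rz": -1.4,"claw": -1},{"tx": 0.287,"ty": -0.015,"tz": 0.004,"rx": 0,"ry": 0,"rz": -1.4,"claw": -1},{"tx": 0.287,"ty": -0.015,"tz": 0.004,"rx": 0,"ry": 0,"rz": -1.4,"claw": -1},{"tx": 0.287,"ty": -0.015,"tz": 0.004,"rx": 0,"ry": 0,"rz": -1.4,"claw": -1}]'

```text
time: 9.17
eef_pos: [0.6713, -0.1461, 0.0304]
eef_rot: [2.989, 0.946, 0.002]
contact_force: [0.9, -9.2, 4.9]
finger_gap: 0.0169
```

Call:
apply_moves --plan '[{"tx": 0,"ty": 0,"tz": 0,"rx": 0,"ry": 0,"rz": 0,"claw": 0},{"tx": 0,"ty": 0,"tz": 0,"rx": 0,"ry": 0,"rz": 0,"claw": 0},{"tx": 0,"ty": 0,"tz": 0,"rx": 0,"ry": 0,"rz": 0,"claw": 0},{"tx": 0,"ty": 0,"tz": -0.03,"rx": 0,"ry": 0,"rz": 0,"claw": 0},{"tx": 0,"ty": 0,"tz": -0.07,"rx": 0,"ry": 0,"rz": 0,"claw": 0},{"tx": -0.287,"ty": 0.023,"tz": -0.26,"rx": 0,"ry": 0,"rz": 0.613,"claw": 0},{"tx": -0.287,"ty": 0.023,"tz": -0.26,"rx": 0,"ry": 0,"rz": 0.613,"claw": 0},{"tx": -0.287,"ty": 0.023,"tz": -0.26,"rx": 0,"ry": 0,"rz": 0.613,"claw": 0},{"tx": -0.287,"ty": 0.023,"tz": -0.26,"rx": 0,"ry": 0,"rz": 0.613,"claw": 0},{"tx": -0.287,"ty": 0.023,"tz": -0.26,"rx": 0,"ry": 0,"rz": 0.613,"claw": 0},{"tx": -0.287,"ty": 0.023,"tz": -0.26,"rx": 0,"ry": 0,"rz": 0.613,"claw": 0},{"tx": -0.287,"ty": 0.023,"tz": -0.26,"rx": 0,"ry": 0,"rz": 0.613,"claw": 0},{"tx": -0.287,"ty": 0.023,"tz": -0.26,"rx": 0,"ry": 0,"rz": 0.613,"claw": 0},{"tx": -0.287,"ty": 0.023,"tz": -0.26,"rx": 0,"ry": 0,"rz": 0.613,"claw": 0},{"tx": -0.287,"ty": 0.023,"tz": -0.26,"rx": 0,"ry": 0,"rz": 0.613,"claw": 0},{"tx": -0.287,"ty": 0.023,"tz": -0.26,"rx": 0,"ry": 0,"rz": 0.613,"claw": 0}]'

```text
time: 10.5
eef_pos: [0.4483, -0.3274, 0.2872]
eef_rot: [-3.141, -0.0, -0.001]
contact_force: [0.3, -0.3, -0.7]
finger_gap: 0.0429
```

Run:
```python
from h import *
s=arm.state();print(s['eef_pos'],s['eef_rot'],s['qpos'])
im=cams.read_camera('wrist')[:,:,::-1];np.savez('w5.npz',im=im,p=s['eef_pos'],r=s['eef_rot'])
P=campose('wrist',s)
B=[('fobA',.533,-.152),('fobB',.5355,-.248),('pad',.525,-.351),('k1',.42,-.16),('k2',.425,-.2585),('k3',.4146,-.337)]
uv=np.array([proj('wrist',(x,y,.006),P) for _,x,y in B]);print(uv)
x0,y0=np.maximum(uv.min(0)-40,0).astype(int);x1,y1=(uv.max(0)+40).astype(int)
c=im[y0:y1,x0:x1];f=min(800/c.shape[1],600/c.shape[0]);print(x0,y0,x1,y1,f)
cv2.imwrite('pics/w5.png',cv2.resize(c,None,fx=f,fy=f,interpolation=cv2.INTER_CUBIC))
```

```text
[ 0.4483 -0.3274  0.2872] [-3.1412 -0.0003 -0.0012] [-0.6313  0.2019  0.2354  1.604   0.0008  0.9393]
[[334.8129   3.7824]
 [332.352   89.138 ]
 [320.1293 169.9445]
 [238.8346  11.265 ]
 [244.1672  97.8045]
 [237.0846 159.4943]]
197 0 374 209 2.8708133971291865
```

View pics/w5.png

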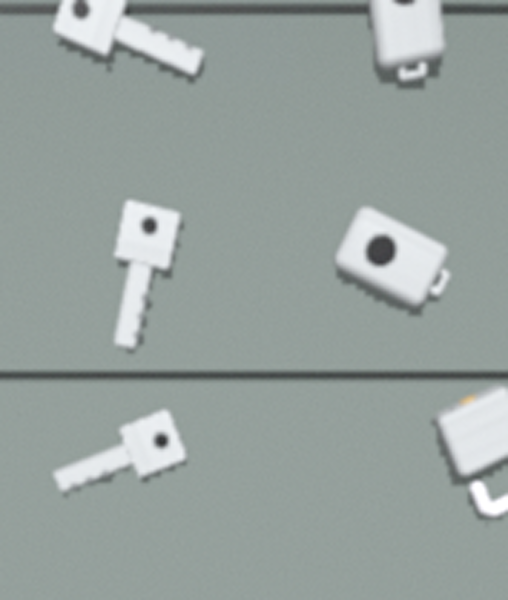

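Clear view. Key2's bow is at (148,235) with its tip at (125,347). Key3's bow is at (153,443) with its tip at (60,484). Fob B is at (392,255). The padlock, key1 and fob A are cut off by the crop. Computing poses, with the padlock from image code.

```bash
cat > seg.py <<'E'
from h import *
def blobs(im,P,zt,roi=None,thr=190):
    g=im.max(2).astype(np.uint8);m=((im.min(2)>thr)).astype(np.uint8)
    m=cv2.morphologyEx(m,cv2.MORPH_CLOSE,np.ones((5,5)))
    cs,_=cv2.findContours(m,cv2.RETR_EXTERNAL,cv2.CHAIN_APPROX_NONE);o=[]
    for c in cs:
        if cv2.contourArea(c)<60:continue
        w=np.array([ray('wrist',p,zt,P)[:2] for p in c[:,0]])*1000
        (cx,cy),(a,b),t=cv2.minAreaRect(w.astype(np.float32))
        if a<b:a,b,t=b,a,t+90
        print('px',c[:,0].min(0),c[:,0].max(0),'ctr mm',round(cx,1),round(cy,1),'LxW',round(a,1),round(b,1),'long ang',round((t+90)%180-90,1))
E
python3 - <<'E'
from seg import *
d=np.load('w5.npz');im=d['im'];P=campose('wrist',{'eef_pos':d['p'],'eef_rot':d['r']})
blobs(im,P,.009,thr=185)
f=2.8708
W=lambda u,v,z:ray('wrist',(197+(u+.5)/f-.5,(v+.5)/f-.5),z,P)*1000
for n,b,t in[('k2',(148,235),(125,347)),('k3',(153,443),(60,484))]:
    B,T=W(*b,.007),W(*t,.004);print(n,B,T,np.degrees(np.arctan2(*(T-B)[1::-1])),np.linalg.norm((T-B)[:2]))
q=[W(*p,.011) for p in[(365,207),(447,245),(418,305),(337,262)]];print('fobB',np.mean(q,0),np.degrees(np.arctan2(*((q[1]-q[0]+q[2]-q[3])[1::-1]))),np.linalg.norm(q[1]-q[0]),np.linalg.norm(q[2]-q[1]))
c=im[100:240,280:420];cv2.imwrite('pics/w5b.png',cv2.resize(c,None,fx=4,fy=4,interpolation=cv2.INTER_CUBIC))
E
```

```text
px [317 239] [343 288] ctr mm 547.1 -485.0 LxW 81.3 23.0 long ang -73.3
px [181 239] [206 282] ctr mm 348.5 -480.9 LxW 72.8 19.9 long ang 71.0
px [403 228] [449 262] ctr mm 679.7 -460.0 LxW 58.4 54.8 long ang 22.9
px [216 143] [261 170] ctr mm 414.9 -335.8 LxW 59.8 24.1 long ang 22.0
px [350 135] [383 179] ctr mm 587.1 -334.0 LxW 55.0 33.0 long ang -63.8
px [314  72] [353 104] ctr mm 538.1 -248.0 LxW 48.0 25.8 long ang -25.7
px [237  70] [259 120] ctr mm 425.7 -256.3 LxW 60.0 23.7 long ang 76.7
px [455   0] [474  12] ctr mm 684.5 -155.0 LxW 21.7 12.6 long ang 0.0
px [422   0] [431  17] ctr mm 639.8 -157.7 LxW 18.1 8.4 long ang 88.5
px [327   0] [350  26] ctr mm 537.4 -162.2 LxW 28.8 26.8 long ang -86.0
px [216   0] [267  24] ctr mm 423.9 -159.5 LxW 60.9 20.3 long ang -10.7
k2 [ 430.3488 -239.0436    7.    ] [ 419.4409 -286.6977    4.    ] -102.89268371757316 48.88663474998064
k3 [ 431.7266 -329.5111    7.    ] [ 388.1504 -349.2126    4.    ] -155.67151417315117 47.8229015651373
fobB [ 535.4961 -247.3835   11.    ] -24.82735906885311 39.156530371621045 27.244588972076095
```

The padlock has moved about 6 cm from its first place (the announced knock). It is now at (587,-334) mm, angle -64°, and measures 55x33 mm as it should. I'll pick it first while checking the fingertip offset.

Call:
apply_moves --newtons 60 --plan '[{"tx": 0.133,"ty": -0.005,"tz": 0.2,"rx": 0,"ry": 0,"rz": -0.457,"claw": 0.3},{"tx": 0.133,"ty": -0.005,"tz": 0.2,"rx": 0,"ry": 0,"rz": -0.457,"claw": 0.3},{"tx": 0.133,"ty": -0.005,"tz": 0.2,"rx": 0,"ry": 0,"rz": -0.457,"claw": 0.3},{"tx": 0.133,"ty": -0.005,"tz": 0.2,"rx": 0,"ry": 0,"rz": -0.457,"claw": 0.3},{"tx": 0.133,"ty": -0.005,"tz": 0.2,"rx": 0,"ry": 0,"rz": -0.457,"claw": 0.3},{"tx": 0.133,"ty": -0.005,"tz": 0.2,"rx": 0,"ry": 0,"rz": -0.457,"claw": 0.3},{"tx": 0.133,"ty": -0.005,"tz": 0.235,"rx": 0,"ry": 0,"rz": -0.457,"claw": 0.3},{"tx": 0.133,"ty": -0.005,"tz": 0.265,"rx": 0,"ry": 0,"rz": -0.457,"claw": 0.3},{"tx": 0.133,"ty": -0.005,"tz": 0.285,"rx": 0,"ry": 0,"rz": -0.457,"claw": 0.3},{"tx": 0.133,"ty": -0.005,"tz": 0.295,"rx": 0,"ry": 0,"rz": -0.457,"claw": 0.3},{"tx": 0.133,"ty": -0.005,"tz": 0.301,"rx": 0,"ry": 0,"rz": -0.457,"claw": 0.3},{"tx": 0.133,"ty": -0.005,"tz": 0.304,"rx": 0,"ry": 0,"rz": -0.457,"claw": 0.3},{"tx": 0.133,"ty": -0.005,"tz": 0.304,"rx": 0,"ry": 0,"rz": -0.457,"claw": 0.3}]'

```text
time: 11.63
eef_pos: [0.5815, -0.322, -0.0166]
eef_rot: [3.059, 0.714, 0.0]
contact_force: [-0.4, -0.5, -0.1]
finger_gap: 0.056
```

Call:
apply_moves --newtons 60 --plan '[{"tx": 0,"ty": 0,"tz": 0.003,"rx": 0,"ry": 0,"rz": 0,"claw": 0.3},{"tx": 0,"ty": 0,"tz": 0.006,"rx": 0,"ry": 0,"rz": 0,"claw": 0.3},{"tx": 0,"ty": 0,"tz": 0.006,"rx": 0,"ry": 0,"rz": 0,"claw": -1},{"tx": 0,"ty": 0,"tz": 0.006,"rx": 0,"ry": 0,"rz": 0,"claw": -1},{"tx": 0,"ty": 0,"tz": 0.006,"rx": 0,"ry": 0,"rz": 0,"claw": -1},{"tx": 0,"ty": 0,"tz": 0.006,"rx": 0,"ry": 0,"rz": 0,"claw": -1},{"tx": 0,"ty": 0,"tz": 0.006,"rx": 0,"ry": 0,"rz": 0,"claw": -1},{"tx": 0,"ty": 0,"tz": -0.02,"rx": 0,"ry": 0,"rz": 0,"claw": -1},{"tx": 0,"ty": 0,"tz": -0.06,"rx": 0,"ry": 0,"rz": 0,"claw": -1},{"tx": 0,"ty": 0,"tz": -0.09,"rx": 0,"ry": 0,"rz": 0,"claw": -1},{"tx": 0,"ty": 0,"tz": -0.09,"rx": 0,"ry": 0,"rz": 0,"claw": -1}]'

```text
time: 12.55
eef_pos: [0.584, -0.3242, 0.0803]
eef_rot: [3.053, 0.712, 0.011]
contact_force: [1.1, -0.3, -1.6]
finger_gap: 0.0322
```

Call:
apply_moves --plan '[{"tx": 0.147,"ty": -0.3175,"tz": -0.005,"rx": 0,"ry": 0,"rz": 0.33,"claw": -1},{"tx": 0.147,"ty": -0.3175,"tz": -0.005,"rx": 0,"ry": 0,"rz": 0.33,"claw": -1},{"tx": 0.147,"ty": -0.3175,"tz": -0.005,"rx": 0,"ry": 0,"rz": 0.33,"claw": -1},{"tx": 0.147,"ty": -0.3175,"tz": -0.005,"rx": 0,"ry": 0,"rz": 0.33,"claw": -1},{"tx": 0.147,"ty": -0.3175,"tz": -0.005,"rx": 0,"ry": 0,"rz": 0.33,"claw": -1},{"tx": 0.147,"ty": -0.3175,"tz": -0.005,"rx": 0,"ry": 0,"rz": 0.33,"claw": -1},{"tx": 0.147,"ty": -0.3175,"tz": -0.005,"rx": 0,"ry": 0,"rz": 0.33,"claw": -1},{"tx": 0.147,"ty": -0.3175,"tz": -0.005,"rx": 0,"ry": 0,"rz": 0.33,"claw": -1},{"tx": 0.147,"ty": -0.3175,"tz": -0.005,"rx": 0,"ry": 0,"rz": 0.33,"claw": -1},{"tx": 0.147,"ty": -0.3175,"tz": -0.005,"rx": 0,"ry": 0,"rz": 0.33,"claw": -1},{"tx": 0.147,"ty": -0.3175,"tz": -0.005,"rx": 0,"ry": 0,"rz": 0.33,"claw": -1},{"tx": 0.147,"ty": -0.3175,"tz": -0.005,"rx": 0,"ry": 0,"rz": 0.33,"claw": -1}]'

```text
time: 13.55
eef_pos: [0.5722, 0.0268, 0.0777]
eef_rot: [3.135, 0.201, -0.002]
contact_force: [-0.4, 1.0, -2.1]
finger_gap: 0.0324
```

Call:
apply_moves --plan '[{"tx": 0,"ty": 0,"tz": 0.035,"rx": 0,"ry": 0,"rz": 0,"claw": -1},{"tx": 0,"ty": 0,"tz": 0.065,"rx": 0,"ry": 0,"rz": 0,"claw": -1},{"tx": 0,"ty": 0,"tz": 0.075,"rx": 0,"ry": 0,"rz": 0,"claw": -1},{"tx": 0,"ty": 0,"tz": 0.075,"rx": 0,"ry": 0,"rz": 0,"claw": -0.05},{"tx": 0,"ty": 0,"tz": 0.075,"rx": 0,"ry": 0,"rz": 0,"claw": -0.05},{"tx": 0,"ty": 0,"tz": 0.075,"rx": 0,"ry": 0,"rz": 0,"claw": -0.05},{"tx": 0,"ty": 0,"tz": 0.04,"rx": 0,"ry": 0,"rz": 0,"claw": -0.05},{"tx": 0,"ty": 0,"tz": 0,"rx": 0,"ry": 0,"rz": 0,"claw": -0.05},{"tx": -0.15,"ty": 0.21,"tz": -0.207,"rx": 0,"ry": 0,"rz": 0.128,"claw": -0.05},{"tx": -0.15,"ty": 0.21,"tz": -0.207,"rx": 0,"ry": 0,"rz": 0.128,"claw": -0.05},{"tx": -0.15,"ty": 0.21,"tz": -0.207,"rx": 0,"ry": 0,"rz": 0.128,"claw": -0.05},{"tx": -0.15,"ty": 0.21,"tz": -0.207,"rx": 0,"ry": 0,"rz": 0.128,"claw": -0.05},{"tx": -0.15,"ty": 0.21,"tz": -0.207,"rx": 0,"ry": 0,"rz": 0.128,"claw": -0.05},{"tx": -0.15,"ty": 0.21,"tz": -0.207,"rx": 0,"ry": 0,"rz": 0.128,"claw": -0.05},{"tx": -0.15,"ty": 0.21,"tz": -0.207,"rx": 0,"ry": 0,"rz": 0.128,"claw": -0.05},{"tx": -0.15,"ty": 0.21,"tz": -0.207,"rx": 0,"ry": 0,"rz": 0.128,"claw": -0.05},{"tx": -0.15,"ty": 0.21,"tz": -0.207,"rx": 0,"ry": 0,"rz": 0.128,"claw": -0.05},{"tx": -0.15,"ty": 0.21,"tz": -0.207,"rx": 0,"ry": 0,"rz": 0.128,"claw": -0.05},{"tx": -0.15,"ty": 0.21,"tz": -0.207,"rx": 0,"ry": 0,"rz": 0.128,"claw": -0.05}]'

```text
time: 15.13
eef_pos: [0.4507, -0.2003, 0.2864]
eef_rot: [3.141, -0.001, 0.004]
contact_force: [-0.0, -0.1, -0.3]
finger_gap: 0.0408
```

Run:
```python
from seg import *
s=arm.state();print(s['eef_pos'],s['eef_rot'])
im=cams.read_camera('wrist')[:,:,::-1];np.savez('w6.npz',im=im,p=s['eef_pos'],r=s['eef_rot'])
P=campose('wrist',s)
blobs(im,P,.009,thr=185)
cv2.imwrite('pics/w6.png',cv2.resize(im[:260],(800,406),interpolation=cv2.INTER_CUBIC))
```

```text
[ 0.4507 -0.2003  0.2864] [ 3.1409 -0.0011  0.0038]
px [218 234] [258 256] ctr mm 415.0 -334.7 LxW 58.7 23.5 long ang 22.1
px [309 173] [343 200] ctr mm 538.2 -247.8 LxW 47.6 25.3 long ang -26.6
px [237 171] [256 213] ctr mm 426.2 -255.1 LxW 59.0 23.2 long ang 77.9
px [217 103] [263 131] ctr mm 424.2 -158.6 LxW 59.1 23.2 long ang -21.7
px [318  94] [341 133] ctr mm 536.7 -151.8 LxW 48.2 25.1 long ang -78.5
px [406   0] [508 138] ctr mm 686.4 -101.8 LxW 164.4 94.0 long ang 86.9
```

View pics/w6.png

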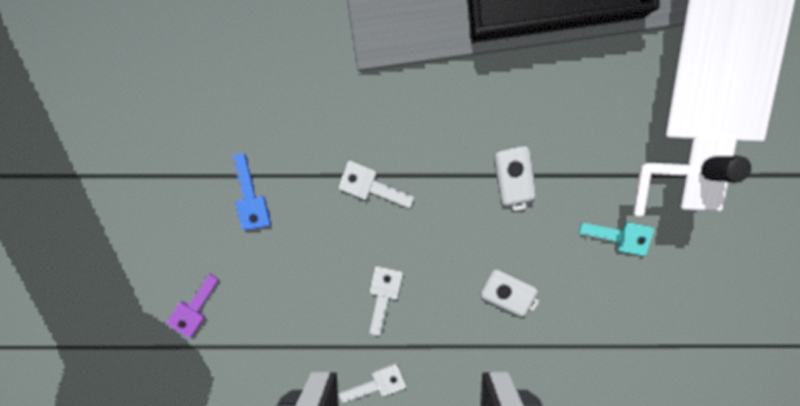

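All five remaining pieces now have consistent poses from the two views. One script will generate the tool-frame numbers for the whole chain.

```bash
cat > chain.py <<'E'
from h import *
S=[.5485,.059,.127]
def rel(a,b):
    y=a[3];d=np.array(b[:3])-a[:3]
    return np.round([np.cos(y)*d[0]+np.sin(y)*d[1],np.sin(y)*d[0]-np.cos(y)*d[1],-d[2],-(b[3]-a[3])],4)
D=np.radians
def chain(cur,items):
    for n,x,y,a,zp,sx,sy,zr in items:
        h=[x,y,.06,D(a)];lo=[x,y,zp,D(a)];up=[x,y,.08,D(a)]
        print(n,'PICK over',rel(cur,h),'down tz',rel(cur,lo)[2],'up tz',rel(cur,up)[2])
        q=station(sx,sy,0,S);o=[q[0],q[1],.08,S[2]];r=[q[0],q[1],zr,S[2]]
        print('   PLACE over',rel(up,o),'down tz',rel(up,r)[2]);cur=o
E
python3 - <<'E'
from chain import *
s=arm.state();r=s['eef_rot'];cur=[*s['eef_pos'],2*np.arctan2(r[1],r[0])];cur[3]=(cur[3]+np.pi/2)%np.pi-np.pi/2;print(cur)
chain(cur,[('fobA',.5364,-.150,11.5,-.023,-.028,-.070,-.005),('fobB',.5365,-.2472,64,-.023,-.028,-.020,-.005),
('k1',.4075,-.1519,68.3,-.027,-.034,.071,-.007),('k2',.4299,-.2381,-12.5,-.027,.034,.071,-.007),('k3',.4317,-.3285,112,-.027,0,.040,-.007)])
E
```

```text
[np.float64(0.4506725718180184), np.float64(-0.19972215415304706), np.float64(0.28549024661117006), np.float64(0.0003426334040477208)]
fobA PICK over [ 0.0857 -0.0497  0.2255 -0.2004] down tz 0.3085 up tz 0.2055
   PLACE over [ 0.0204 -0.1346 -0.      0.0737] down tz 0.085
fobB PICK over [-0.0227  0.2322  0.02   -0.99  ] down tz 0.103 up tz -0.0
   PLACE over [ 0.2484 -0.1359 -0.      0.99  ] down tz 0.085
k1 PICK over [-0.1386  0.1713  0.02   -1.0651] down tz 0.107 up tz -0.0
   PLACE over [ 0.2937 -0.0111 -0.      1.0651] down tz 0.087
k2 PICK over [-0.1213  0.3507  0.02    0.3452] down tz 0.107 up tz -0.0
   PLACE over [ 0.0595 -0.394  -0.     -0.3452] down tz 0.087
k3 PICK over [-0.1989  0.4406  0.02   -1.8278] down tz 0.107 up tz -0.0
   PLACE over [ 0.3542  0.2636 -0.      1.8278] down tz 0.087
```

Call:
apply_moves --newtons 50 --plan '[{"tx": 0.0857,"ty": -0.0497,"tz": 0.2255,"rx": 0,"ry": 0,"rz": -0.2,"claw": 0.2},{"tx": 0.0857,"ty": -0.0497,"tz": 0.2255,"rx": 0,"ry": 0,"rz": -0.2,"claw": 0.2},{"tx": 0.0857,"ty": -0.0497,"tz": 0.2255,"rx": 0,"ry": 0,"rz": -0.2,"claw": 0.2},{"tx": 0.0857,"ty": -0.0497,"tz": 0.2255,"rx": 0,"ry": 0,"rz": -0.2,"claw": 0.2},{"tx": 0.0857,"ty": -0.0497,"tz": 0.2255,"rx": 0,"ry": 0,"rz": -0.2,"claw": 0.2},{"tx": 0.0857,"ty": -0.0497,"tz": 0.2255,"rx": 0,"ry": 0,"rz": -0.2,"claw": 0.2},{"tx": 0.0857,"ty": -0.0497,"tz": 0.26,"rx": 0,"ry": 0,"rz": -0.2,"claw": 0.2},{"tx": 0.0857,"ty": -0.0497,"tz": 0.29,"rx": 0,"ry": 0,"rz": -0.2,"claw": 0.2},{"tx": 0.0857,"ty": -0.0497,"tz": 0.303,"rx": 0,"ry": 0,"rz": -0.2,"claw": 0.2},{"tx": 0.0857,"ty": -0.0497,"tz": 0.3085,"rx": 0,"ry": 0,"rz": -0.2,"claw": 0.2},{"tx": 0.0857,"ty": -0.0497,"tz": 0.3085,"rx": 0,"ry": 0,"rz": -0.2,"claw": -1},{"tx": 0.0857,"ty": -0.0497,"tz": 0.3085,"rx": 0,"ry": 0,"rz": -0.2,"claw": -1},{"tx": 0.0857,"ty": -0.0497,"tz": 0.3085,"rx": 0,"ry": 0,"rz": -0.2,"claw": -1},{"tx": 0.0857,"ty": -0.0497,"tz": 0.3085,"rx": 0,"ry": 0,"rz": -0.2,"claw": -1},{"tx": 0.0857,"ty": -0.0497,"tz": 0.3085,"rx": 0,"ry": 0,"rz": -0.2,"claw": -1},{"tx": 0.0857,"ty": -0.0497,"tz": 0.28,"rx": 0,"ry": 0,"rz": -0.2,"claw": -1},{"tx": 0.0857,"ty": -0.0497,"tz": 0.245,"rx": 0,"ry": 0,"rz": -0.2,"claw": -1},{"tx": 0.0857,"ty": -0.0497,"tz": 0.2055,"rx": 0,"ry": 0,"rz": -0.2,"claw": -1},{"tx": 0.0857,"ty": -0.0497,"tz": 0.2055,"rx": 0,"ry": 0,"rz": -0.2,"claw": -1}]'

```text
time: 16.77
eef_pos: [0.5404, -0.1518, 0.0884]
eef_rot: [3.121, 0.313, 0.018]
contact_force: [1.8, 0.2, 0.5]
finger_gap: 0.0258
```

Call:
apply_moves --plan '[{"tx": 0.0204,"ty": -0.1346,"tz": 0,"rx": 0,"ry": 0,"rz": 0.0737,"claw": -1},{"tx": 0.0204,"ty": -0.1346,"tz": 0,"rx": 0,"ry": 0,"rz": 0.0737,"claw": -1},{"tx": 0.0204,"ty": -0.1346,"tz": 0,"rx": 0,"ry": 0,"rz": 0.0737,"claw": -1},{"tx": 0.0204,"ty": -0.1346,"tz": 0,"rx": 0,"ry": 0,"rz": 0.0737,"claw": -1},{"tx": 0.0204,"ty": -0.1346,"tz": 0,"rx": 0,"ry": 0,"rz": 0.0737,"claw": -1},{"tx": 0.0204,"ty": -0.1346,"tz": 0,"rx": 0,"ry": 0,"rz": 0.0737,"claw": -1},{"tx": 0.0204,"ty": -0.1346,"tz": 0.035,"rx": 0,"ry": 0,"rz": 0.0737,"claw": -1},{"tx": 0.0204,"ty": -0.1346,"tz": 0.07,"rx": 0,"ry": 0,"rz": 0.0737,"claw": -1},{"tx": 0.0204,"ty": -0.1346,"tz": 0.085,"rx": 0,"ry": 0,"rz": 0.0737,"claw": -1},{"tx": 0.0204,"ty": -0.1346,"tz": 0.085,"rx": 0,"ry": 0,"rz": 0.0737,"claw": -1}]'

```text
time: 17.6
eef_pos: [0.5274, -0.016, -0.0084]
eef_rot: [-3.136, -0.195, 0.008]
contact_force: [-0.5, -0.2, 0.2]
finger_gap: 0.0262
```

Call:
apply_moves --plan '[{"tx": 0,"ty": 0,"tz": 0,"rx": 0,"ry": 0,"rz": 0,"claw": -0.2},{"tx": 0,"ty": 0,"tz": 0,"rx": 0,"ry": 0,"rz": 0,"claw": -0.2},{"tx": 0,"ty": 0,"tz": -0.04,"rx": 0,"ry": 0,"rz": 0,"claw": -0.2},{"tx": 0,"ty": 0,"tz": -0.08,"rx": 0,"ry": 0,"rz": 0,"claw": -0.2},{"tx": -0.0227,"ty": 0.2322,"tz": -0.065,"rx": 0,"ry": 0,"rz": -0.99,"claw": 0.2},{"tx": -0.0227,"ty": 0.2322,"tz": -0.065,"rx": 0,"ry": 0,"rz": -0.99,"claw": 0.2},{"tx": -0.0227,"ty": 0.2322,"tz": -0.065,"rx": 0,"ry": 0,"rz": -0.99,"claw": 0.2},{"tx": -0.0227,"ty": 0.2322,"tz": -0.065,"rx": 0,"ry": 0,"rz": -0.99,"claw": 0.2},{"tx": -0.0227,"ty": 0.2322,"tz": -0.065,"rx": 0,"ry": 0,"rz": -0.99,"claw": 0.2},{"tx": -0.0227,"ty": 0.2322,"tz": -0.065,"rx": 0,"ry": 0,"rz": -0.99,"claw": 0.2},{"tx": -0.0227,"ty": 0.2322,"tz": -0.065,"rx": 0,"ry": 0,"rz": -0.99,"claw": 0.2},{"tx": -0.0227,"ty": 0.2322,"tz": -0.065,"rx": 0,"ry": 0,"rz": -0.99,"claw": 0.2},{"tx": -0.0227,"ty": 0.2322,"tz": -0.065,"rx": 0,"ry": 0,"rz": -0.99,"claw": 0.2},{"tx": -0.0227,"ty": 0.2322,"tz": -0.03,"rx": 0,"ry": 0,"rz": -0.99,"claw": 0.2},{"tx": -0.0227,"ty": 0.2322,"tz": 0.005,"rx": 0,"ry": 0,"rz": -0.99,"claw": 0.2},{"tx": -0.0227,"ty": 0.2322,"tz": 0.018,"rx": 0,"ry": 0,"rz": -0.99,"claw": 0.2},{"tx": -0.0227,"ty": 0.2322,"tz": 0.018,"rx": 0,"ry": 0,"rz": -0.99,"claw": -1},{"tx": -0.0227,"ty": 0.2322,"tz": 0.018,"rx": 0,"ry": 0,"rz": -0.99,"claw": -1},{"tx": -0.0227,"ty": 0.2322,"tz": 0.018,"rx": 0,"ry": 0,"rz": -0.99,"claw": -1},{"tx": -0.0227,"ty": 0.2322,"tz": 0.018,"rx": 0,"ry": 0,"rz": -0.99,"claw": -1}]'

```text
time: 19.27
eef_pos: [0.5377, -0.2485, -0.0208]
eef_rot: [2.662, 1.662, 0.003]
contact_force: [0.5, -0.3, -0.4]
finger_gap: 0.026
```

Call:
apply_moves --plan '[{"tx": 0,"ty": 0,"tz": -0.035,"rx": 0,"ry": 0,"rz": 0,"claw": -1},{"tx": 0,"ty": 0,"tz": -0.07,"rx": 0,"ry": 0,"rz": 0,"claw": -1},{"tx": 0,"ty": 0,"tz": -0.103,"rx": 0,"ry": 0,"rz": 0,"claw": -1},{"tx": 0.2484,"ty": -0.1359,"tz": -0.103,"rx": 0,"ry": 0,"rz": 0.99,"claw": -1},{"tx": 0.2484,"ty": -0.1359,"tz": -0.103,"rx": 0,"ry": 0,"rz": 0.99,"claw": -1},{"tx": 0.2484,"ty": -0.1359,"tz": -0.103,"rx": 0,"ry": 0,"rz": 0.99,"claw": -1},{"tx": 0.2484,"ty": -0.1359,"tz": -0.103,"rx": 0,"ry": 0,"rz": 0.99,"claw": -1},{"tx": 0.2484,"ty": -0.1359,"tz": -0.103,"rx": 0,"ry": 0,"rz": 0.99,"claw": -1},{"tx": 0.2484,"ty": -0.1359,"tz": -0.103,"rx": 0,"ry": 0,"rz": 0.99,"claw": -1},{"tx": 0.2484,"ty": -0.1359,"tz": -0.103,"rx": 0,"ry": 0,"rz": 0.99,"claw": -1},{"tx": 0.2484,"ty": -0.1359,"tz": -0.103,"rx": 0,"ry": 0,"rz": 0.99,"claw": -1},{"tx": 0.2484,"ty": -0.1359,"tz": -0.103,"rx": 0,"ry": 0,"rz": 0.99,"claw": -1},{"tx": 0.2484,"ty": -0.1359,"tz": -0.103,"rx": 0,"ry": 0,"rz": 0.99,"claw": -1},{"tx": 0.2484,"ty": -0.1359,"tz": -0.07,"rx": 0,"ry": 0,"rz": 0.99,"claw": -1},{"tx": 0.2484,"ty": -0.1359,"tz": -0.035,"rx": 0,"ry": 0,"rz": 0.99,"claw": -1},{"tx": 0.2484,"ty": -0.1359,"tz": -0.018,"rx": 0,"ry": 0,"rz": 0.99,"claw": -1},{"tx": 0.2484,"ty": -0.1359,"tz": -0.018,"rx": 0,"ry": 0,"rz": 0.99,"claw": -1}]'

```text
time: 20.68
eef_pos: [0.5207, 0.0344, -0.0081]
eef_rot: [3.135, 0.2, -0.008]
contact_force: [-1.2, 0.3, 0.3]
finger_gap: 0.0257
```

Call:
apply_moves --plan '[{"tx": 0,"ty": 0,"tz": 0,"rx": 0,"ry": 0,"rz": 0,"claw": -0.2},{"tx": 0,"ty": 0,"tz": 0,"rx": 0,"ry": 0,"rz": 0,"claw": -0.2},{"tx": 0,"ty": 0,"tz": -0.04,"rx": 0,"ry": 0,"rz": 0,"claw": -0.2},{"tx": 0,"ty": 0,"tz": -0.08,"rx": 0,"ry": 0,"rz": 0,"claw": -0.2},{"tx": -0.1386,"ty": 0.1713,"tz": -0.065,"rx": 0,"ry": 0,"rz": -1.065,"claw": 0.0},{"tx": -0.1386,"ty": 0.1713,"tz": -0.065,"rx": 0,"ry": 0,"rz": -1.065,"claw": 0.0},{"tx": -0.1386,"ty": 0.1713,"tz": -0.065,"rx": 0,"ry": 0,"rz": -1.065,"claw": 0.0},{"tx": -0.1386,"ty": 0.1713,"tz": -0.065,"rx": 0,"ry": 0,"rz": -1.065,"claw": 0.0},{"tx": -0.1386,"ty": 0.1713,"tz": -0.065,"rx": 0,"ry": 0,"rz": -1.065,"claw": 0.0},{"tx": -0.1386,"ty": 0.1713,"tz": -0.065,"rx": 0,"ry": 0,"rz": -1.065,"claw": 0.0},{"tx": -0.1386,"ty": 0.1713,"tz": -0.065,"rx": 0,"ry": 0,"rz": -1.065,"claw": 0.0},{"tx": -0.1386,"ty": 0.1713,"tz": -0.065,"rx": 0,"ry": 0,"rz": -1.065,"claw": 0.0},{"tx": -0.1386,"ty": 0.1713,"tz": -0.065,"rx": 0,"ry": 0,"rz": -1.065,"claw": 0.0},{"tx": -0.1386,"ty": 0.1713,"tz": -0.065,"rx": 0,"ry": 0,"rz": -1.065,"claw": 0.0},{"tx": -0.1386,"ty": 0.1713,"tz": -0.03,"rx": 0,"ry": 0,"rz": -1.065,"claw": 0.0},{"tx": -0.1386,"ty": 0.1713,"tz": 0,"rx": 0,"ry": 0,"rz": -1.065,"claw": 0.0},{"tx": -0.1386,"ty": 0.1713,"tz": 0.014,"rx": 0,"ry": 0,"rz": -1.065,"claw": 0.0},{"tx": -0.1386,"ty": 0.1713,"tz": 0.02,"rx": 0,"ry": 0,"rz": -1.065,"claw": 0.0},{"tx": -0.1386,"ty": 0.1713,"tz": 0.022,"rx": 0,"ry": 0,"rz": -1.065,"claw": 0.0},{"tx": -0.1386,"ty": 0.1713,"tz": 0.022,"rx": 0,"ry": 0,"rz": -1.065,"claw": 0.0}]'

```text
time: 22.35
eef_pos: [0.408, -0.1525, -0.0262]
eef_rot: [2.601, 1.761, 0.001]
contact_force: [-0.1, 0.8, 0.4]
finger_gap: 0.0425
```

Call:
apply_moves --newtons 50 --plan '[{"tx": 0,"ty": 0,"tz": 0,"rx": 0,"ry": 0,"rz": 0,"claw": -1},{"tx": 0,"ty": 0,"tz": 0,"rx": 0,"ry": 0,"rz": 0,"claw": -1},{"tx": 0,"ty": 0,"tz": 0,"rx": 0,"ry": 0,"rz": 0,"claw": -1},{"tx": 0,"ty": 0,"tz": 0,"rx": 0,"ry": 0,"rz": 0,"claw": -1},{"tx": 0,"ty": 0,"tz": -0.03,"rx": 0,"ry": 0,"rz": 0,"claw": -1},{"tx": 0,"ty": 0,"tz": -0.07,"rx": 0,"ry": 0,"rz": 0,"claw": -1},{"tx": 0,"ty": 0,"tz": -0.107,"rx": 0,"ry": 0,"rz": 0,"claw": -1},{"tx": 0,"ty": 0,"tz": -0.107,"rx": 0,"ry": 0,"rz": 0,"claw": -1}]'

```text
time: 23.02
eef_pos: [0.4115, -0.1538, 0.0877]
eef_rot: [2.593, 1.757, 0.011]
contact_force: [1.4, -0.6, 0.7]
finger_gap: 0.0221
```

Call:
apply_moves --plan '[{"tx": 0.2937,"ty": -0.0111,"tz": 0,"rx": 0,"ry": 0,"rz": 1.065,"claw": -1},{"tx": 0.2937,"ty": -0.0111,"tz": 0,"rx": 0,"ry": 0,"rz": 1.065,"claw": -1},{"tx": 0.2937,"ty": -0.0111,"tz": 0,"rx": 0,"ry": 0,"rz": 1.065,"claw": -1},{"tx": 0.2937,"ty": -0.0111,"tz": 0,"rx": 0,"ry": 0,"rz": 1.065,"claw": -1},{"tx": 0.2937,"ty": -0.0111,"tz": 0,"rx": 0,"ry": 0,"rz": 1.065,"claw": -1},{"tx": 0.2937,"ty": -0.0111,"tz": 0,"rx": 0,"ry": 0,"rz": 1.065,"claw": -1},{"tx": 0.2937,"ty": -0.0111,"tz": 0,"rx": 0,"ry": 0,"rz": 1.065,"claw": -1},{"tx": 0.2937,"ty": -0.0111,"tz": 0,"rx": 0,"ry": 0,"rz": 1.065,"claw": -1},{"tx": 0.2937,"ty": -0.0111,"tz": 0,"rx": 0,"ry": 0,"rz": 1.065,"claw": -1},{"tx": 0.2937,"ty": -0.0111,"tz": 0,"rx": 0,"ry": 0,"rz": 1.065,"claw": -1},{"tx": 0.2937,"ty": -0.0111,"tz": 0,"rx": 0,"ry": 0,"rz": 1.065,"claw": -1},{"tx": 0.2937,"ty": -0.0111,"tz": 0.03,"rx": 0,"ry": 0,"rz": 1.065,"claw": -1},{"tx": 0.2937,"ty": -0.0111,"tz": 0.06,"rx": 0,"ry": 0,"rz": 1.065,"claw": -1},{"tx": 0.2937,"ty": -0.0111,"tz": 0.075,"rx": 0,"ry": 0,"rz": 1.065,"claw": -1},{"tx": 0.2937,"ty": -0.0111,"tz": 0.082,"rx": 0,"ry": 0,"rz": 1.065,"claw": -1},{"tx": 0.2937,"ty": -0.0111,"tz": 0.082,"rx": 0,"ry": 0,"rz": 1.065,"claw": -1}]'

```text
time: 24.35
eef_pos: [0.5057, 0.1242, -0.0023]
eef_rot: [3.135, 0.2, 0.0]
contact_force: [0.9, 0.2, -0.3]
finger_gap: 0.0219
```

Call:
apply_moves --plan '[{"tx": 0,"ty": 0,"tz": 0,"rx": 0,"ry": 0,"rz": 0,"claw": -0.3},{"tx": 0,"ty": 0,"tz": 0,"rx": 0,"ry": 0,"rz": 0,"claw": -0.3},{"tx": 0,"ty": 0,"tz": -0.04,"rx": 0,"ry": 0,"rz": 0,"claw": -0.3},{"tx": 0,"ty": 0,"tz": -0.08,"rx": 0,"ry": 0,"rz": 0,"claw": -0.3},{"tx": -0.1213,"ty": 0.3507,"tz": -0.062,"rx": 0,"ry": 0,"rz": 0.345,"claw": 0},{"tx": -0.1213,"ty": 0.3507,"tz": -0.062,"rx": 0,"ry": 0,"rz": 0.345,"claw": 0},{"tx": -0.1213,"ty": 0.3507,"tz": -0.062,"rx": 0,"ry": 0,"rz": 0.345,"claw": 0},{"tx": -0.1213,"ty": 0.3507,"tz": -0.062,"rx": 0,"ry": 0,"rz": 0.345,"claw": 0},{"tx": -0.1213,"ty": 0.3507,"tz": -0.062,"rx": 0,"ry": 0,"rz": 0.345,"claw": 0},{"tx": -0.1213,"ty": 0.3507,"tz": -0.062,"rx": 0,"ry": 0,"rz": 0.345,"claw": 0},{"tx": -0.1213,"ty": 0.3507,"tz": -0.062,"rx": 0,"ry": 0,"rz": 0.345,"claw": 0},{"tx": -0.1213,"ty": 0.3507,"tz": -0.062,"rx": 0,"ry": 0,"rz": 0.345,"claw": 0},{"tx": -0.1213,"ty": 0.3507,"tz": -0.062,"rx": 0,"ry": 0,"rz": 0.345,"claw": 0},{"tx": -0.1213,"ty": 0.3507,"tz": -0.062,"rx": 0,"ry": 0,"rz": 0.345,"claw": 0},{"tx": -0.1213,"ty": 0.3507,"tz": -0.062,"rx": 0,"ry": 0,"rz": 0.345,"claw": 0},{"tx": -0.1213,"ty": 0.3507,"tz": -0.03,"rx": 0,"ry": 0,"rz": 0.345,"claw": 0},{"tx": -0.1213,"ty": 0.3507,"tz": 0,"rx": 0,"ry": 0,"rz": 0.345,"claw": 0},{"tx": -0.1213,"ty": 0.3507,"tz": 0.017,"rx": 0,"ry": 0,"rz": 0.345,"claw": 0},{"tx": -0.1213,"ty": 0.3507,"tz": 0.025,"rx": 0,"ry": 0,"rz": 0.345,"claw": 0},{"tx": -0.1213,"ty": 0.3507,"tz": 0.025,"rx": 0,"ry": 0,"rz": 0.345,"claw": -1}]'

```text
time: 26.02
eef_pos: [0.4297, -0.2373, -0.0278]
eef_rot: [-3.122, 0.34, 0.001]
contact_force: [-0.2, -0.4, 0.5]
finger_gap: 0.0317
```

Call:
apply_moves --plan '[{"tx": 0,"ty": 0,"tz": 0,"rx": 0,"ry": 0,"rz": 0,"claw": -1},{"tx": 0,"ty": 0,"tz": 0,"rx": 0,"ry": 0,"rz": 0,"claw": -1},{"tx": 0,"ty": 0,"tz": 0,"rx": 0,"ry": 0,"rz": 0,"claw": -1},{"tx": 0,"ty": 0,"tz": -0.03,"rx": 0,"ry": 0,"rz": 0,"claw": -1},{"tx": 0,"ty": 0,"tz": -0.07,"rx": 0,"ry": 0,"rz": 0,"claw": -1},{"tx": 0,"ty": 0,"tz": -0.107,"rx": 0,"ry": 0,"rz": 0,"claw": -1},{"tx": 0,"ty": 0,"tz": -0.107,"rx": 0,"ry": 0,"rz": 0,"claw": -1}]'

```text
time: 26.6
eef_pos: [0.4334, -0.2405, 0.0879]
eef_rot: [3.118, -0.342, 0.017]
contact_force: [1.4, -0.5, -0.0]
finger_gap: 0.0219
```

Key2 is held. Placing it: over [0.0595, -0.394, 0, -0.345], down 0.082.

Call:
apply_moves --plan '[{"tx": 0.0595,"ty": -0.394,"tz": 0,"rx": 0,"ry": 0,"rz": -0.345,"claw": -1},{"tx": 0.0595,"ty": -0.394,"tz": 0,"rx": 0,"ry": 0,"rz": -0.345,"claw": -1},{"tx": 0.0595,"ty": -0.394,"tz": 0,"rx": 0,"ry": 0,"rz": -0.345,"claw": -1},{"tx": 0.0595,"ty": -0.394,"tz": 0,"rx": 0,"ry": 0,"rz": -0.345,"claw": -1},{"tx": 0.0595,"ty": -0.394,"tz": 0,"rx": 0,"ry": 0,"rz": -0.345,"claw": -1},{"tx": 0.0595,"ty": -0.394,"tz": 0,"rx": 0,"ry": 0,"rz": -0.345,"claw": -1},{"tx": 0.0595,"ty": -0.394,"tz": 0,"rx": 0,"ry": 0,"rz": -0.345,"claw": -1},{"tx": 0.0595,"ty": -0.394,"tz": 0,"rx": 0,"ry": 0,"rz": -0.345,"claw": -1},{"tx": 0.0595,"ty": -0.394,"tz": 0,"rx": 0,"ry": 0,"rz": -0.345,"claw": -1},{"tx": 0.0595,"ty": -0.394,"tz": 0,"rx": 0,"ry": 0,"rz": -0.345,"claw": -1},{"tx": 0.0595,"ty": -0.394,"tz": 0,"rx": 0,"ry": 0,"rz": -0.345,"claw": -1},{"tx": 0.0595,"ty": -0.394,"tz": 0,"rx": 0,"ry": 0,"rz": -0.345,"claw": -1},{"tx": 0.0595,"ty": -0.394,"tz": 0.03,"rx": 0,"ry": 0,"rz": -0.345,"claw": -1},{"tx": 0.0595,"ty": -0.394,"tz": 0.06,"rx": 0,"ry": 0,"rz": -0.345,"claw": -1},{"tx": 0.0595,"ty": -0.394,"tz": 0.075,"rx": 0,"ry": 0,"rz": -0.345,"claw": -1},{"tx": 0.0595,"ty": -0.394,"tz": 0.082,"rx": 0,"ry": 0,"rz": -0.345,"claw": -1},{"tx": 0.0595,"ty": -0.394,"tz": 0.082,"rx": 0,"ry": 0,"rz": -0.345,"claw": -1}]'

```text
time: 28.02
eef_pos: [0.5716, 0.1317, -0.0035]
eef_rot: [3.135, 0.196, -0.005]
contact_force: [0.0, 0.0, -0.3]
finger_gap: 0.0222
```

Call:
apply_moves --plan '[{"tx": 0,"ty": 0,"tz": 0,"rx": 0,"ry": 0,"rz": 0,"claw": -0.3},{"tx": 0,"ty": 0,"tz": 0,"rx": 0,"ry": 0,"rz": 0,"claw": -0.3},{"tx": 0,"ty": 0,"tz": -0.04,"rx": 0,"ry": 0,"rz": 0,"claw": -0.3},{"tx": 0,"ty": 0,"tz": -0.08,"rx": 0,"ry": 0,"rz": 0,"claw": -0.3},{"tx": -0.1989,"ty": 0.4406,"tz": -0.062,"rx": 0,"ry": 0,"rz": -1.8278,"claw": 0},{"tx": -0.1989,"ty": 0.4406,"tz": -0.062,"rx": 0,"ry": 0,"rz": -1.8278,"claw": 0},{"tx": -0.1989,"ty": 0.4406,"tz": -0.062,"rx": 0,"ry": 0,"rz": -1.8278,"claw": 0},{"tx": -0.1989,"ty": 0.4406,"tz": -0.062,"rx": 0,"ry": 0,"rz": -1.8278,"claw": 0},{"tx": -0.1989,"ty": 0.4406,"tz": -0.062,"rx": 0,"ry": 0,"rz": -1.8278,"claw": 0},{"tx": -0.1989,"ty": 0.4406,"tz": -0.062,"rx": 0,"ry": 0,"rz": -1.8278,"claw": 0},{"tx": -0.1989,"ty": 0.4406,"tz": -0.062,"rx": 0,"ry": 0,"rz": -1.8278,"claw": 0},{"tx": -0.1989,"ty": 0.4406,"tz": -0.062,"rx": 0,"ry": 0,"rz": -1.8278,"claw": 0},{"tx": -0.1989,"ty": 0.4406,"tz": -0.062,"rx": 0,"ry": 0,"rz": -1.8278,"claw": 0},{"tx": -0.1989,"ty": 0.4406,"tz": -0.062,"rx": 0,"ry": 0,"rz": -1.8278,"claw": 0},{"tx": -0.1989,"ty": 0.4406,"tz": -0.062,"rx": 0,"ry": 0,"rz": -1.8278,"claw": 0},{"tx": -0.1989,"ty": 0.4406,"tz": -0.062,"rx": 0,"ry": 0,"rz": -1.8278,"claw": 0},{"tx": -0.1989,"ty": 0.4406,"tz": -0.062,"rx": 0,"ry": 0,"rz": -1.8278,"claw": 0},{"tx": -0.1989,"ty": 0.4406,"tz": -0.062,"rx": 0,"ry": 0,"rz": -1.8278,"claw": 0},{"tx": -0.1989,"ty": 0.4406,"tz": -0.062,"rx": 0,"ry": 0,"rz": -1.8278,"claw": 0},{"tx": -0.1989,"ty": 0.4406,"tz": -0.062,"rx": 0,"ry": 0,"rz": -1.8278,"claw": 0}]'

```text
time: 29.68
eef_pos: [0.4315, -0.3305, 0.0615]
eef_rot: [1.751, 2.605, -0.0]
contact_force: [-0.5, -0.5, 0.4]
finger_gap: 0.0425
```

Run:
```python
from seg import *
s=arm.state();print(s['eef_pos'],s['eef_rot'],s['qpos'])
im=cams.read_camera('wrist')[:,:,::-1];P=campose('wrist',s)
blobs(im,P,.007,thr=185)
```

```text
[ 0.4315 -0.3305  0.0615] [ 1.751   2.6051 -0.0003] [-0.6536  0.1955 -0.2704  1.1022 -0.     -1.0409]
px [244 133] [279 220] ctr mm 414.9 -336.5 LxW 59.6 23.6 long ang 23.0
```

Call:
apply_moves --plan '[{"tx": 0,"ty": 0,"tz": 0.035,"rx": 0,"ry": 0,"rz": 0,"claw": 0},{"tx": 0,"ty": 0,"tz": 0.065,"rx": 0,"ry": 0,"rz": 0,"claw": 0},{"tx": 0,"ty": 0,"tz": 0.082,"rx": 0,"ry": 0,"rz": 0,"claw": 0},{"tx": 0,"ty": 0,"tz": 0.087,"rx": 0,"ry": 0,"rz": 0,"claw": 0},{"tx": 0,"ty": 0,"tz": 0.087,"rx": 0,"ry": 0,"rz": 0,"claw": -1},{"tx": 0,"ty": 0,"tz": 0.087,"rx": 0,"ry": 0,"rz": 0,"claw": -1},{"tx": 0,"ty": 0,"tz": 0.087,"rx": 0,"ry": 0,"rz": 0,"claw": -1},{"tx": 0,"ty": 0,"tz": 0.087,"rx": 0,"ry": 0,"rz": 0,"claw": -1},{"tx": 0,"ty": 0,"tz": 0.087,"rx": 0,"ry": 0,"rz": 0,"claw": -1},{"tx": 0,"ty": 0,"tz": 0.05,"rx": 0,"ry": 0,"rz": 0,"claw": -1},{"tx": 0,"ty": 0,"tz": 0.015,"rx": 0,"ry": 0,"rz": 0,"claw": -1},{"tx": 0,"ty": 0,"tz": -0.02,"rx": 0,"ry": 0,"rz": 0,"claw": -1},{"tx": 0,"ty": 0,"tz": -0.02,"rx": 0,"ry": 0,"rz": 0,"claw": -1}]'

```text
time: 30.82
eef_pos: [0.4346, -0.3315, 0.0877]
eef_rot: [1.752, 2.594, -0.001]
contact_force: [1.4, -1.2, 0.8]
finger_gap: 0.0217
```

Call:
apply_moves --plan '[{"tx": 0.3542,"ty": 0.2636,"tz": 0,"rx": 0,"ry": 0,"rz": 1.8278,"claw": -1},{"tx": 0.3542,"ty": 0.2636,"tz": 0,"rx": 0,"ry": 0,"rz": 1.8278,"claw": -1},{"tx": 0.3542,"ty": 0.2636,"tz": 0,"rx": 0,"ry": 0,"rz": 1.8278,"claw": -1},{"tx": 0.3542,"ty": 0.2636,"tz": 0,"rx": 0,"ry": 0,"rz": 1.8278,"claw": -1},{"tx": 0.3542,"ty": 0.2636,"tz": 0,"rx": 0,"ry": 0,"rz": 1.8278,"claw": -1},{"tx": 0.3542,"ty": 0.2636,"tz": 0,"rx": 0,"ry": 0,"rz": 1.8278,"claw": -1},{"tx": 0.3542,"ty": 0.2636,"tz": 0,"rx": 0,"ry": 0,"rz": 1.8278,"claw": -1},{"tx": 0.3542,"ty": 0.2636,"tz": 0,"rx": 0,"ry": 0,"rz": 1.8278,"claw": -1},{"tx": 0.3542,"ty": 0.2636,"tz": 0,"rx": 0,"ry": 0,"rz": 1.8278,"claw": -1},{"tx": 0.3542,"ty": 0.2636,"tz": 0,"rx": 0,"ry": 0,"rz": 1.8278,"claw": -1},{"tx": 0.3542,"ty": 0.2636,"tz": 0,"rx": 0,"ry": 0,"rz": 1.8278,"claw": -1},{"tx": 0.3542,"ty": 0.2636,"tz": 0,"rx": 0,"ry": 0,"rz": 1.8278,"claw": -1},{"tx": 0.3542,"ty": 0.2636,"tz": 0,"rx": 0,"ry": 0,"rz": 1.8278,"claw": -1},{"tx": 0.3542,"ty": 0.2636,"tz": 0,"rx": 0,"ry": 0,"rz": 1.8278,"claw": -1},{"tx": 0.3542,"ty": 0.2636,"tz": 0,"rx": 0,"ry": 0,"rz": 1.8278,"claw": -1},{"tx": 0.3542,"ty": 0.2636,"tz": 0,"rx": 0,"ry": 0,"rz": 1.8278,"claw": -1},{"tx": 0.3542,"ty": 0.2636,"tz": 0,"rx": 0,"ry": 0,"rz": 1.8278,"claw": -1},{"tx": 0.3542,"ty": 0.2636,"tz": 0.03,"rx": 0,"ry": 0,"rz": 1.8278,"claw": -1}]'

```text
time: 32.32
eef_pos: [0.5475, 0.099, 0.0552]
eef_rot: [-3.134, -0.202, -0.016]
contact_force: [1.8, 0.5, 0.2]
finger_gap: 0.022
```

Call:
apply_moves --plan '[{"tx": 0,"ty": 0,"tz": 0.03,"rx": 0,"ry": 0,"rz": 0,"claw": -1},{"tx": 0,"ty": 0,"tz": 0.048,"rx": 0,"ry": 0,"rz": 0,"claw": -1},{"tx": 0,"ty": 0,"tz": 0.052,"rx": 0,"ry": 0,"rz": 0,"claw": -1},{"tx": 0,"ty": 0,"tz": 0.052,"rx": 0,"ry": 0,"rz": 0,"claw": -0.3},{"tx": 0,"ty": 0,"tz": 0.052,"rx": 0,"ry": 0,"rz": 0,"claw": -0.3},{"tx": 0,"ty": 0,"tz": 0.052,"rx": 0,"ry": 0,"rz": 0,"claw": -0.3},{"tx": 0,"ty": 0,"tz": 0.02,"rx": 0,"ry": 0,"rz": 0,"claw": -0.3},{"tx": 0,"ty": 0,"tz": -0.02,"rx": 0,"ry": 0,"rz": 0,"claw": -0.3},{"tx": -0.008,"ty": 0.11,"tz": -0.2,"rx": 0,"ry": 0,"rz": 0,"claw": -0.3},{"tx": -0.008,"ty": 0.11,"tz": -0.2,"rx": 0,"ry": 0,"rz": 0,"claw": -0.3},{"tx": -0.008,"ty": 0.11,"tz": -0.2,"rx": 0,"ry": 0,"rz": 0,"claw": -0.3},{"tx": -0.008,"ty": 0.11,"tz": -0.2,"rx": 0,"ry": 0,"rz": 0,"claw": -0.3},{"tx": -0.008,"ty": 0.11,"tz": -0.2,"rx": 0,"ry": 0,"rz": 0,"claw": -0.3},{"tx": -0.008,"ty": 0.11,"tz": -0.2,"rx": 0,"ry": 0,"rz": 0,"claw": -0.3},{"tx": -0.008,"ty": 0.11,"tz": -0.2,"rx": 0,"ry": 0,"rz": 0,"claw": -0.3}]'

```text
time: 33.57
eef_pos: [0.5509, -0.0132, 0.2542]
eef_rot: [3.135, 0.195, 0.012]
contact_force: [0.1, 0.6, -0.4]
finger_gap: 0.0299
```

Run:
```python
from seg import *
s=arm.state();print(s['eef_pos'],s['eef_rot'],s['qpos'])
im=cams.read_camera('wrist')[:,:,::-1];P=campose('wrist',s);S=[.5485,.059,.127]
f=800/512
cv2.imwrite('pics/w7.png',cv2.resize(im,(800,600),interpolation=cv2.INTER_CUBIC))
for n,q in[('gk',(.13+.22*np.cos(np.pi+1.4),.22*np.sin(np.pi+1.4),.092)),('lk',(-.11+.075*np.cos(.66),.105+.075*np.sin(.66),.105))]:print(n,station(*q,S),proj('wrist',station(*q,S),P)*f)
```

```text
[ 0.5509 -0.0132  0.2542] [3.1348 0.1954 0.0125] [-0.0239  0.1756  0.1302  1.5175  0.      1.4224]
gk [ 0.6678 -0.1443  0.092 ] [550.5063 468.5187]
lk [0.479  0.2023 0.105 ] [ 318.4237 -171.7822]
```

View pics/w7.png

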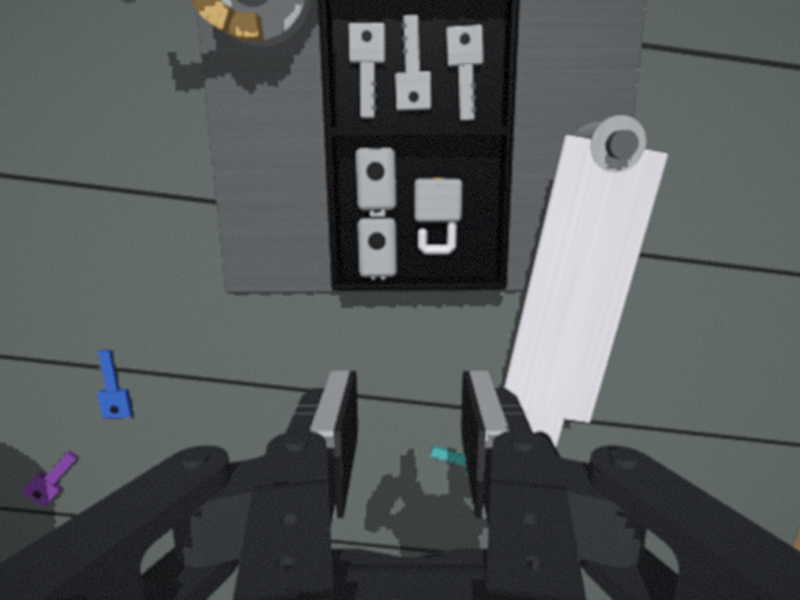

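All six pieces lie in the right compartments, with three keys at the top and two fobs plus the padlock below. Next I grip the guard knob and swing the arm home.

Call:
apply_moves --newtons 30 --plan '[{"tx": 0.104,"ty": 0.149,"tz": 0.13,"rx": 0,"ry": 0,"rz": -0.486,"claw": 0},{"tx": 0.104,"ty": 0.149,"tz": 0.13,"rx": 0,"ry": 0,"rz": -0.486,"claw": 0},{"tx": 0.104,"ty": 0.149,"tz": 0.13,"rx": 0,"ry": 0,"rz": -0.486,"claw": 0},{"tx": 0.104,"ty": 0.149,"tz": 0.13,"rx": 0,"ry": 0,"rz": -0.486,"claw": 0},{"tx": 0.104,"ty": 0.149,"tz": 0.13,"rx": 0,"ry": 0,"rz": -0.486,"claw": 0},{"tx": 0.104,"ty": 0.149,"tz": 0.13,"rx": 0,"ry": 0,"rz": -0.486,"claw": 0},{"tx": 0.104,"ty": 0.149,"tz": 0.13,"rx": 0,"ry": 0,"rz": -0.486,"claw": 0},{"tx": 0.104,"ty": 0.149,"tz": 0.16,"rx": 0,"ry": 0,"rz": -0.486,"claw": 0},{"tx": 0.104,"ty": 0.149,"tz": 0.19,"rx": 0,"ry": 0,"rz": -0.486,"claw": 0},{"tx": 0.104,"ty": 0.149,"tz": 0.21,"rx": 0,"ry": 0,"rz": -0.486,"claw": 0},{"tx": 0.104,"ty": 0.149,"tz": 0.214,"rx": 0,"ry": 0,"rz": -0.486,"claw": 0},{"tx": 0.104,"ty": 0.149,"tz": 0.214,"rx": 0,"ry": 0,"rz": -0.486,"claw": -1},{"tx": 0.104,"ty": 0.149,"tz": 0.214,"rx": 0,"ry": 0,"rz": -0.486,"claw": -1},{"tx": 0.104,"ty": 0.149,"tz": 0.214,"rx": 0,"ry": 0,"rz": -0.486,"claw": -1},{"tx": 0.104,"ty": 0.149,"tz": 0.214,"rx": 0,"ry": 0,"rz": -0.486,"claw": -1},{"tx": 0.104,"ty": 0.149,"tz": 0.214,"rx": 0,"ry": 0,"rz": -0.486,"claw": -1}]'

```text
time: 34.95
eef_pos: [0.6721, -0.146, 0.0377]
eef_rot: [2.995, 0.948, 0.004]
contact_force: [-0.7, 4.3, 3.9]
finger_gap: 0.0169
```

Run:
```python
from h import *
s=arm.state();S=[.5485,.059,.127];hx=station(.13,0,0,S)[:2];p=s['eef_pos'];v=p[:2]-hx
g=np.arctan2(v[1],v[0])%(2*np.pi)-np.pi-S[2]
print(np.linalg.norm(v),'guard',g,s['finger_gap'],s['eef_rot'],s['qpos'][5])
M=R.from_rotvec(s['eef_rot']).as_matrix();print(np.arctan2(M[1,0],M[0,0]))
v*=.22/np.linalg.norm(v);R0=R.from_rotvec(s['eef_rot']);p0=hx+v
for a in list(np.arange(.1,1.35,.1))+[g,g+.02]:
    q=hx+np.array([[np.cos(a),np.sin(a)],[-np.sin(a),np.cos(a)]])@v
    print(round(a,3),R0.inv().apply([q[0]-p0[0],q[1]-p0[1],0]).round(3))
```

```text
0.22157607988120398 guard 1.4197266524549919 0.01693906961892234 [2.9951 0.9477 0.0045] 0.7433395908062118
0.6128754116649469
0.1 [-0.017 -0.014 -0.   ]
0.2 [-0.033 -0.03  -0.   ]
0.3 [-0.046 -0.047 -0.   ]
0.4 [-0.059 -0.065 -0.   ]
0.5 [-0.069 -0.084 -0.   ]
0.6 [-0.077 -0.105 -0.   ]
0.7 [-0.083 -0.126 -0.   ]
0.8 [-0.087 -0.148 -0.   ]
0.9 [-0.089 -0.169 -0.   ]
1.0 [-0.089 -0.191 -0.   ]
1.1 [-0.086 -0.213 -0.   ]
1.2 [-0.081 -0.235 -0.   ]
1.3 [-0.075 -0.256 -0.   ]
1.42 [-0.064 -0.28  -0.   ]
1.44 [-0.062 -0.283 -0.   ]
```

Call:
apply_moves --newtons 40 --plan '[{"tx": -0.017,"ty": -0.014,"tz": 0,"rx": 0,"ry": 0,"rz": 0.1,"claw": -1},{"tx": -0.033,"ty": -0.03,"tz": 0,"rx": 0,"ry": 0,"rz": 0.2,"claw": -1},{"tx": -0.046,"ty": -0.047,"tz": 0,"rx": 0,"ry": 0,"rz": 0.3,"claw": -1},{"tx": -0.059,"ty": -0.065,"tz": 0,"rx": 0,"ry": 0,"rz": 0.4,"claw": -1},{"tx": -0.069,"ty": -0.084,"tz": 0,"rx": 0,"ry": 0,"rz": 0.5,"claw": -1},{"tx": -0.077,"ty": -0.105,"tz": 0,"rx": 0,"ry": 0,"rz": 0.6,"claw": -1},{"tx": -0.083,"ty": -0.126,"tz": 0,"rx": 0,"ry": 0,"rz": 0.7,"claw": -1},{"tx": -0.087,"ty": -0.148,"tz": 0,"rx": 0,"ry": 0,"rz": 0.8,"claw": -1},{"tx": -0.089,"ty": -0.169,"tz": 0,"rx": 0,"ry": 0,"rz": 0.9,"claw": -1},{"tx": -0.089,"ty": -0.191,"tz": 0,"rx": 0,"ry": 0,"rz": 1.0,"claw": -1},{"tx": -0.086,"ty": -0.213,"tz": 0,"rx": 0,"ry": 0,"rz": 1.1,"claw": -1},{"tx": -0.081,"ty": -0.235,"tz": 0,"rx": 0,"ry": 0,"rz": 1.2,"claw": -1},{"tx": -0.075,"ty": -0.256,"tz": 0,"rx": 0,"ry": 0,"rz": 1.3,"claw": -1},{"tx": -0.064,"ty": -0.28,"tz": 0,"rx": 0,"ry": 0,"rz": 1.4,"claw": -1},{"tx": -0.062,"ty": -0.283,"tz": 0,"rx": 0,"ry": 0,"rz": 1.4,"claw": -1},{"tx": -0.062,"ty": -0.283,"tz": 0,"rx": 0,"ry": 0,"rz": 1.4,"claw": -1},{"tx": -0.062,"ty": -0.283,"tz": 0,"rx": 0,"ry": 0,"rz": 1.4,"claw": -1}]'

```text
time: 36.37
eef_pos: [0.4583, 0.0459, 0.0377]
eef_rot: [2.893, -1.206, 0.009]
contact_force: [-4.4, -14.7, 9.3]
finger_gap: 0.0166
```

Run:
```python
from h import *
s=arm.state();S=[.5485,.059,.127];hx=station(.13,0,0,S)[:2];p=s['eef_pos'];v=p[:2]-hx
print('guard',np.arctan2(v[1],v[0])%(2*np.pi)-np.pi-S[2],p,s['eef_rot'],s['contact_force'])
```

```text
guard 0.006907643362374705 [0.4583 0.0459 0.0377] [ 2.8934 -1.2063  0.0089] [ -4.4037 -14.6887   9.3445]
```

Call:
apply_moves --newtons 20 --plan '[{"tx": 0,"ty": 0,"tz": 0,"rx": 0,"ry": 0,"rz": 0,"claw": -0.1},{"tx": 0,"ty": 0,"tz": 0,"rx": 0,"ry": 0,"rz": 0,"claw": -0.1},{"tx": 0,"ty": 0,"tz": 0,"rx": 0,"ry": 0,"rz": 0,"claw": -0.1},{"tx": 0,"ty": 0,"tz": -0.04,"rx": 0,"ry": 0,"rz": 0,"claw": -0.1},{"tx": 0,"ty": 0,"tz": -0.08,"rx": 0,"ry": 0,"rz": 0,"claw": -0.1},{"tx": -0.098,"ty": -0.129,"tz": -0.08,"rx": 0,"ry": 0,"rz": 0,"claw": -0.1},{"tx": -0.098,"ty": -0.129,"tz": -0.08,"rx": 0,"ry": 0,"rz": 0,"claw": -0.1},{"tx": -0.098,"ty": -0.129,"tz": -0.08,"rx": 0,"ry": 0,"rz": 0,"claw": -0.1},{"tx": -0.098,"ty": -0.129,"tz": -0.08,"rx": 0,"ry": 0,"rz": 0,"claw": -0.1},{"tx": -0.098,"ty": -0.129,"tz": -0.08,"rx": 0,"ry": 0,"rz": 0,"claw": -0.1},{"tx": -0.098,"ty": -0.129,"tz": -0.08,"rx": 0,"ry": 0,"rz": 0,"claw": -0.1},{"tx": -0.098,"ty": -0.129,"tz": -0.05,"rx": 0,"ry": 0,"rz": 0,"claw": -0.1},{"tx": -0.098,"ty": -0.129,"tz": -0.025,"rx": 0,"ry": 0,"rz": 0,"claw": -0.1},{"tx": -0.098,"ty": -0.129,"tz": -0.016,"rx": 0,"ry": 0,"rz": 0,"claw": -0.1},{"tx": -0.098,"ty": -0.129,"tz": -0.016,"rx": 0,"ry": 0,"rz": 0,"claw": -1},{"tx": -0.098,"ty": -0.129,"tz": -0.016,"rx": 0,"ry": 0,"rz": 0,"claw": -1},{"tx": -0.098,"ty": -0.129,"tz": -0.016,"rx": 0,"ry": 0,"rz": 0,"claw": -1},{"tx": -0.098,"ty": -0.129,"tz": -0.016,"rx": 0,"ry": 0,"rz": 0,"claw": -1}]'

```text
time: 37.87
eef_pos: [0.4798, 0.2088, 0.0525]
eef_rot: [2.9, -1.206, 0.0]
contact_force: [-2.1, -3.2, -2.4]
finger_gap: 0.0148
```

Run:
```python
from h import *
s=arm.state();S=[.5485,.059,.127];ax=station(-.11,.105,0,S)[:2];p=s['eef_pos'];v=p[:2]-ax
t0=np.arctan2(v[1],v[0])-S[2]-np.pi/6;print('r',np.linalg.norm(v),'t',t0,s['contact_force'],s['finger_gap'])
M=R.from_rotvec(s['eef_rot']).as_matrix();print('yaw',np.arctan2(M[1,0],M[0,0]))
u=v/np.linalg.norm(v)*.0765;R0=R.from_rotvec(s['eef_rot'])
for t in [.3,.4,.5,.6,.7,.8,.9,1.,1.1,1.2,1.3,1.4,1.5,1.58]:
    a=t-t0;q=ax+np.array([[np.cos(a),-np.sin(a)],[np.sin(a),np.cos(a)]])@u
    print(t,R0.inv().apply([q[0]-p[0],q[1]-p[1],0]).round(4)[:2],'rz',-round(a,3))
```

```text
r 0.08022198820095329 t 0.18583835874013488 [-2.1352 -3.2171 -2.4229] 0.014783550297029853
yaw -0.7884737930898996
0.3 [-0.0085  0.0047] rz -0.114
0.4 [-0.0159  0.0063] rz -0.214
0.5 [-0.0232  0.0087] rz -0.314
0.6 [-0.0302  0.0118] rz -0.414
0.7 [-0.0368  0.0156] rz -0.514
0.8 [-0.0431  0.0201] rz -0.614
0.9 [-0.0488  0.0251] rz -0.714
1.0 [-0.054   0.0307] rz -0.814
1.1 [-0.0587  0.0368] rz -0.914
1.2 [-0.0627  0.0433] rz -1.014
1.3 [-0.066   0.0501] rz -1.114
1.4 [-0.0687  0.0573] rz -1.214
1.5 [-0.0706  0.0647] rz -1.314
1.58 [-0.0716  0.0708] rz -1.394
```

Call:
apply_moves --plan '[{"tx": 0,"ty": 0.003,"tz": 0,"rx": 0,"ry": 0,"rz": 0,"claw": -0.42},{"tx": 0,"ty": 0.003,"tz": 0,"rx": 0,"ry": 0,"rz": 0,"claw": -0.42},{"tx": -0.0085,"ty": 0.0047,"tz": 0,"rx": 0,"ry": 0,"rz": -0.114,"claw": -0.42},{"tx": -0.0159,"ty": 0.0063,"tz": 0,"rx": 0,"ry": 0,"rz": -0.214,"claw": -0.42},{"tx": -0.0232,"ty": 0.0087,"tz": 0,"rx": 0,"ry": 0,"rz": -0.314,"claw": -0.42},{"tx": -0.0302,"ty": 0.0118,"tz": 0,"rx": 0,"ry": 0,"rz": -0.414,"claw": -0.42},{"tx": -0.0368,"ty": 0.0156,"tz": 0,"rx": 0,"ry": 0,"rz": -0.514,"claw": -0.42},{"tx": -0.0431,"ty": 0.0201,"tz": 0,"rx": 0,"ry": 0,"rz": -0.614,"claw": -0.42},{"tx": -0.0488,"ty": 0.0251,"tz": 0,"rx": 0,"ry": 0,"rz": -0.714,"claw": -0.42},{"tx": -0.054,"ty": 0.0307,"tz": 0,"rx": 0,"ry": 0,"rz": -0.814,"claw": -0.42},{"tx": -0.0587,"ty": 0.0368,"tz": 0,"rx": 0,"ry": 0,"rz": -0.914,"claw": -0.42},{"tx": -0.0627,"ty": 0.0433,"tz": 0,"rx": 0,"ry": 0,"rz": -1.014,"claw": -0.42},{"tx": -0.066,"ty": 0.0501,"tz": 0,"rx": 0,"ry": 0,"rz": -1.114,"claw": -0.42},{"tx": -0.0687,"ty": 0.0573,"tz": 0,"rx": 0,"ry": 0,"rz": -1.214,"claw": -0.42},{"tx": -0.0706,"ty": 0.0647,"tz": 0,"rx": 0,"ry": 0,"rz": -1.314,"claw": -0.42},{"tx": -0.0716,"ty": 0.0708,"tz": 0,"rx": 0,"ry": 0,"rz": -1.394,"claw": -0.42},{"tx": -0.0716,"ty": 0.0708,"tz": 0,"rx": 0,"ry": 0,"rz": -1.394,"claw": -0.42},{"tx": -0.0716,"ty": 0.0708,"tz": 0,"rx": 0,"ry": 0,"rz": -1.394,"claw": -0.42},{"tx": -0.0716,"ty": 0.0708,"tz": 0,"rx": 0,"ry": 0,"rz": -1.394,"claw": -0.42}]'

```text
time: 39.45
eef_pos: [0.3801, 0.211, 0.0523]
eef_rot: [-2.999, -0.935, -0.002]
contact_force: [0.3, -0.1, -0.2]
finger_gap: 0.0244
```

Run:
```python
from h import *
s=arm.state();print(s['eef_pos'],s['contact_force'],s['finger_gap'])
im=cams.read_camera('wrist')[150:384,130:390,::-1]
cv2.imwrite('pics/w8.png',cv2.resize(im,None,fx=2.5,fy=2.5,interpolation=cv2.INTER_CUBIC))
```

```text
[0.3801 0.211  0.0523] [ 0.3379 -0.1467 -0.1612] 0.02444061144778728
```

View pics/w8.png

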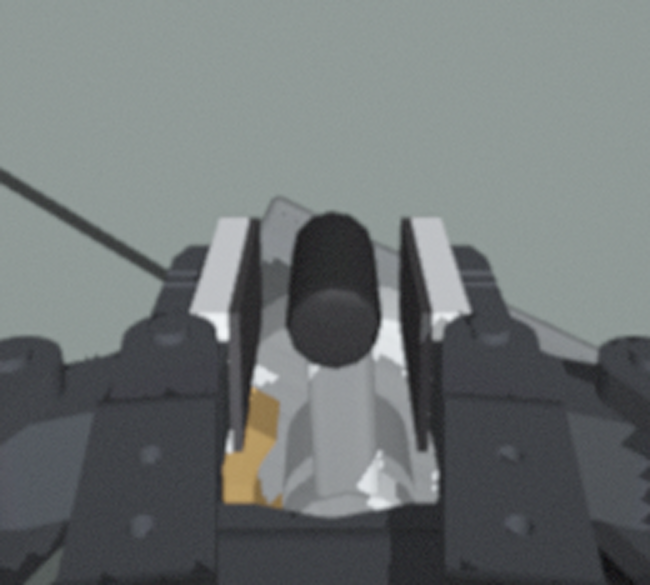

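Run:
```python
from h import *
s=arm.state();P=campose('wrist',s);S=[.5485,.059,.127];ax=station(-.11,.105,0,S)[:2]
W=lambda u,v,z:ray('wrist',(130+(u+.5)/2.5-.5,150+(v+.5)/2.5-.5),z,P)
for z,zb in((.101,.067),(.105,.071),(.112,.078)):
    p=W(334,328,z);b=W(333,213,zb);d=p[:2]-ax
    print(z,p,'r',np.linalg.norm(d),'t',np.arctan2(d[1],d[0])-S[2]-np.pi/6,'bottom outer r',np.linalg.norm(b[:2]-ax))
```

```text
0.101 [0.3798 0.2114 0.101 ] r 0.07754517323768219 t 1.55963180146315 bottom outer r 0.08298704808679046
0.105 [0.3785 0.2133 0.105 ] r 0.07983232612852068 t 1.5588970463020266 bottom outer r 0.08463436539768493
0.112 [0.3762 0.2166 0.112 ] r 0.08383493961314112 t 1.557707694124462 bottom outer r 0.08751721341103143
```

Call:
apply_moves --plan '[{"tx": 0,"ty": 0,"tz": 0,"rx": 0,"ry": 0,"rz": 0,"claw": -0.1},{"tx": 0,"ty": 0,"tz": 0,"rx": 0,"ry": 0,"rz": 0,"claw": -0.1},{"tx": 0,"ty": 0,"tz": 0,"rx": 0,"ry": 0,"rz": 0,"claw": -0.1},{"tx": 0,"ty": 0,"tz": -0.03,"rx": 0,"ry": 0,"rz": 0,"claw": -0.1},{"tx": 0,"ty": 0,"tz": -0.07,"rx": 0,"ry": 0,"rz": 0,"claw": -0.1},{"tx": -0.033,"ty": 0.136,"tz": -0.25,"rx": 0,"ry": 0,"rz": 0.604,"claw": -0.1},{"tx": -0.033,"ty": 0.136,"tz": -0.25,"rx": 0,"ry": 0,"rz": 0.604,"claw": -0.1},{"tx": -0.033,"ty": 0.136,"tz": -0.25,"rx": 0,"ry": 0,"rz": 0.604,"claw": -0.1},{"tx": -0.033,"ty": 0.136,"tz": -0.25,"rx": 0,"ry": 0,"rz": 0.604,"claw": -0.1},{"tx": -0.033,"ty": 0.136,"tz": -0.25,"rx": 0,"ry": 0,"rz": 0.604,"claw": -0.1},{"tx": -0.033,"ty": 0.136,"tz": -0.25,"rx": 0,"ry": 0,"rz": 0.604,"claw": -0.1},{"tx": -0.033,"ty": 0.136,"tz": -0.25,"rx": 0,"ry": 0,"rz": 0.604,"claw": -0.1},{"tx": -0.033,"ty": 0.136,"tz": -0.25,"rx": 0,"ry": 0,"rz": 0.604,"claw": -0.1},{"tx": -0.033,"ty": 0.136,"tz": -0.25,"rx": 0,"ry": 0,"rz": 0.604,"claw": -0.1},{"tx": -0.033,"ty": 0.136,"tz": -0.25,"rx": 0,"ry": 0,"rz": 0.604,"claw": -0.1}]'

```text
time: 40.75
eef_pos: [0.429, 0.0805, 0.3003]
eef_rot: [3.141, 0.005, -0.004]
contact_force: [-0.3, -0.2, -1.4]
finger_gap: 0.0383
```

Run:
```python
from h import *
s=arm.state();print(s['eef_pos'],s['eef_rot'],s['time'])
im=cams.read_camera('wrist')[:,:,::-1]
cv2.imwrite('pics/w9.png',cv2.resize(im,(800,600),interpolation=cv2.INTER_CUBIC))
```

```text
[0.429  0.0805 0.3003] [ 3.1413  0.0053 -0.0039] 40.75
```

View pics/w9.png

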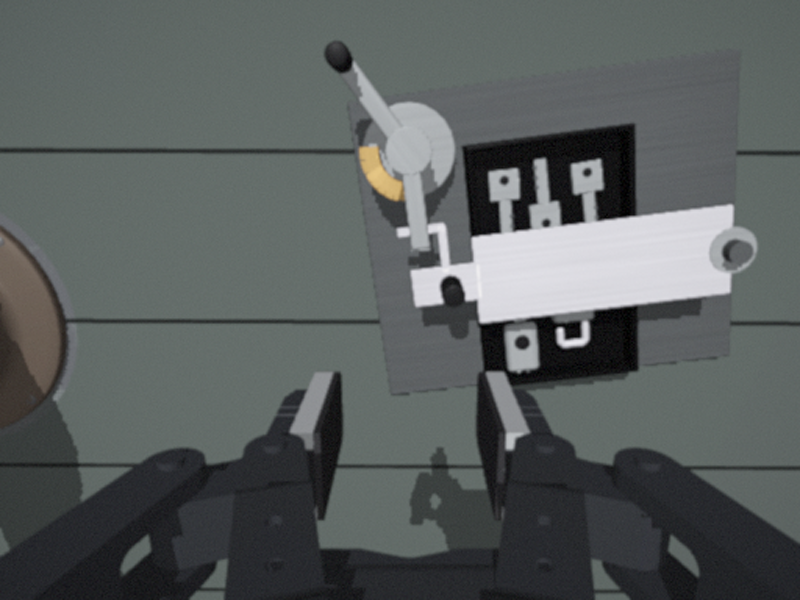

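```bash
python3 -c "
from bench import arm
print(arm.job_done())"
```

```text
the job is handed in; nothing more can be done
None
```

The job is handed in at about 41 s, with every step carried out. The hand-in reported no verdict, and I could not read the guard and latch joints directly.

**What I did**
- Lifted the latch handle out of its notch and turned it back, then swung the guard arm to about 1.4 rad.
- Put the padlock and both fobs in the wide compartment and all three keys in the narrow one.
- Swung the arm home, then turned the caged latch knob over its cam until it dropped into the notch.
- Did not touch the tape dispenser, mug, glasses case or the coloured look-alike keys.

**Last checks**
- **Contents:** a picture before the arm came home showed all six pieces in the right compartments. The final picture agrees for what the arm does not cover.
- **Guard arm:** about 0.007 rad from home by the gripper's position, the same as where I first gripped it.
- **Latch:** about 1.56 rad, measured from a picture. The knob's size and position fit its lowered height (top at 101 mm), with no load on the fingers. The lowered height is inferred from the picture, not measured directly.

**What disagreed**
- **Fingertip position:** the visible fingertips sat about 28 mm behind the reported tool tip, so my first grip on the latch knob closed on air. I went that much lower in every later grip.
- **Padlock:** it had moved about 6 cm before I reached it, so I located it again from a new picture.

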